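# Fetch the carrier plate from among the parked objectives

## Task

The carrier plate is hemmed in by three microscope objectives: first stand all three in the grey side tray, then lift the plate straight up off its pins and, keeping it level all the way, lay it flat inside the white outline on the loading stage, long side along the outline's long side. Only after that put every objective back, upright and centred on the disc of its own colour on the storage deck. Set things down, do not drop or tip any of them.

Things in the scene. Friction and masses are not known exactly. Their poses are not given: they have to be found in the camera images.
- lens_red_mid (a point): microscope objective with a red dust cap and red band: an upright aluminium cylinder 36 mm in diameter up to 72 mm, then the red cap, 31 mm in diameter, up to its full height of 90 mm; 0.25 kg. The point is its centre, 45 mm above its foot; z up along its axis. It looks the same from all sides.
- lens_yellow_mid (a point): microscope objective with a yellow dust cap and yellow band: an upright aluminium cylinder 36 mm in diameter up to 72 mm, then the yellow cap, 31 mm in diameter, up to its full height of 90 mm; 0.25 kg. The point is its centre, 45 mm above its foot; z up along its axis. It looks the same from all sides.
- lens_blue_mid (a point): microscope objective with a blue dust cap and blue band: an upright aluminium cylinder 36 mm in diameter up to 72 mm, then the blue cap, 31 mm in diameter, up to its full height of 90 mm; 0.25 kg. The point is its centre, 45 mm above its foot; z up along its axis. It looks the same from all sides.
- disc_red: red disc, 56 mm in diameter, 3 mm thick, fixed on the storage deck: the place of the red-capped objective, which stands on it at the start. Origin: centre of its underside, 12 mm above the table. Two discs lie 54 mm from the plate's centre, at its two long sides, the third 84 mm from it, beyond one end; which is which varies.
- disc_yellow: yellow disc, 56 mm in diameter, 3 mm thick, fixed on the storage deck: the place of the yellow-capped objective, which stands on it at the start. Origin: centre of its underside, 12 mm above the table. Two discs lie 54 mm from the plate's centre, at its two long sides, the third 84 mm from it, beyond one end; which is which varies.
- disc_blue: blue disc, 56 mm in diameter, 3 mm thick, fixed on the storage deck: the place of the blue-capped objective, which stands on it at the start. Origin: centre of its underside, 12 mm above the table. Two discs lie 54 mm from the plate's centre, at its two long sides, the third 84 mm from it, beyond one end; which is which varies.
- plate_mid (a point): carrier plate: aluminium with two green test chips, 110 (x) x 48 (y) x 8 mm, 0.22 kg, with an orange grip rib upright on its middle, 40 (x) x 14 (y) x 22 mm, ending 30 mm above the plate's underside. The point is on its centre line, 15 mm above its underside; x along plate and rib, z up. At the start it lies on the deck's standoffs, its underside 18 mm above the table, the pins up through its 10 mm holes.
- deck: storage deck, fixed: black slab 236 (x) x 170 (y) x 12 mm, with two 6 mm high standoffs 44 mm either side of its centre along x, each with an upright 8 mm locating pin whose tip is 40 mm above the table (22 mm above the plate's underside at rest). Origin: centre of its underside, under the plate's centre; axes as the plate's at the start. A small amber jar stands on one corner.
- stage: loading stage of the microscope, fixed: black slab 180 (x) x 140 (y) mm, its flat top 30 mm above the table, with a painted white outline, 134 (x) x 72 (y) mm inside, round its centre. Origin: centre of its underside, on the table; x along the outline's long side. It lies to one side of the deck, the tray to the other.
- tray: grey side tray, fixed, open on top, 230 (x) x 110 (y) mm outside, 18 mm high, wall 4 mm, floor 4 mm thick, empty at the start. Origin: centre of its underside, on the table; x along its long side.

How it is judged:
By the outcome, as a careful person would: the job done as asked, in the order asked, and still so for the second after the job is handed in, with the robot touching nothing.
It also fails if it takes over 147 s, if anything falls off the work surface, if the arm or the gripper's body presses on something with over 40 N, if the wrist force passes 120 N, or if a joint passes its speed limit or range.

## Robot

A 7-joint arm with a two-finger parallel gripper is mounted at the origin on the work surface. World frame = base frame: x ahead of the robot, y to its left, z up, the work surface at z = 0. Lengths are in m, angles in rad, forces in N, time in s.
With the tool pointing down it reaches from about 0.4 to 0.875 m from the base axis. Payload 6.5 kg.
Tool frame: the origin (TCP) lies midway between the tips of the shut fingers; the grasp point (between the pads) lies 19 mm behind it; z points along the fingers, y is the line along which they close (so a half turn about z gives the same grasp; the last joint's range is limited). The gripper opens to 85 mm and grips with 20 to 120 N. Pads are 22 mm wide; open, the fingers measure 114 mm over their backs; the gripper's body (76 mm by 85 mm) begins 54 mm behind the grasp point. The pads swing forward as they close: fully open they stand 13 mm farther back than shut.
Start: joints at [1.101, 0.536, -0.004, 1.538, 0.003, 1.067, -0.071], TCP at [0.255, -0.598, 0.231] pointing down, gripper open.
Joint ranges: [-2.7, 2.7], [-0.37, 2.16], [-1.27, 1.26], [0.24, 2.4], [-1.31, 4.45], [0.19, 1.91], [-2.76, 2.76]. Speed limits (rad/s): [2.39, 2.39, 3.14, 3.14, 3.14, 3.14, 3.14].

## Interface

Orientations are given as a unit quaternion [w, x, y, z].
In Python, from bench import monitor, vision, order gives the robot as it stands.
- The arm moves only by the tool send_rows, never from a script. Its argument "plan" is a list of rows, each an object with "fingers": the opening, from 0 (shut) to 1 (fully open); "delta_pos": the shift along the tool's x, y, z in m, a list of three; "twist": the turn about the tool's z in units of 6 degrees (1.0 is 6 degrees). In form: [{"fingers": fingers, "delta_pos": [x, y, z], "twist": twist}, ...]. A call has 1 to 5 rows; each row is the pose to reach, as a shift and turn from the pose commanded when the call began, along the tool's axes at that moment; what a row does not reach only later rows make up. A row lasts 1/10 s, in which the tool goes at most 50 mm and 8.59 degrees, less where a joint would pass 70% of its speed; a pose out of reach is approached as far as the arm can. A call with a gripper value outside its range is refused whole. The fingers move at their own pace and stop on an object; the grip force is fixed at half the most. Time passes only in rows, so rows that repeat a pose let the fingers close. It gives the time, the measured TCP pose, the force, the opening and the grip force at its end, in the units of the state.
- monitor.get_obs(): the state, without advancing time (a new reading comes with each control period).
- vision.capture(name): name is "scene" or "top" or "wrist"; returns the picture (384x512x3 uint8, blue, green, red); there is no depth.
- vision.camera_params(name): a dict with "fovy" (degrees; the focal length in pixels is half the picture's height over the tangent of half this angle, whatever the lens; pixels are square), "cx", "cy" (the principal point, pixels), "k1" (the pictures are not rectified: a ray, as slopes to the right and down, at radius r is drawn at 1 + k1 r^2 times it, then the intrinsics apply), "view" (4x4, takes a point from world to camera coordinates). Camera axes: x right, y down, z forward; pixel columns grow to the right and rows downward; lengths in m; the calibration is good to about 2 mm. A picture is of the moment at which its call begins: read the wrist's pose just before it. camera_params takes no time and is no camera call; for the wrist camera it gives the pose at the moment of the call.
- order.finish_job(): hands the job in; it is judged then, once.
The state is a dict: "time": time; "joints": joint angles; "dq": joint speeds; "tau": joint torques, N m; "tcp_pos": TCP position; "tool_rot": TCP orientation; "wrist_force": force on the tool from outside, world axes, zero at the start; "ft_torque": the same for the moment, N m; "width": finger opening in m; "grip_force": force on a finger pad.
Only numpy, scipy, OpenCV 4.12 (cv2) and the standard library are available. Lean on these libraries where they do the work, as an engineer would, in place of code of your own. Each camera call takes 0.05 s, during which the arm holds its last target. There are 200 camera calls.

## Working session

There is one attempt and no reset: what is moved stays moved. The work goes in short steps, Python scripts to look and compute and a tool call to move; the robot and the scene stay as the last step left them, time stands still between calls to the robot, and variables do not carry over. Pictures are saved under pics/ and viewed, at most 14 in all, crops included, and the job is handed in when it is done.

Besides the shell and the picture viewer there is one more tool, called after "Emit:" as a command line: name --argument value ..., lists and objects as JSON in quotes. send_rows: Moves the arm, as the interface text tells. Its arguments: {"type":"object","properties":{"plan":{"type":"array"}},"required":["plan"]}

```bash
mkdir -p pics; ls; python3 - <<'E'
from bench import monitor, vision
import cv2,numpy as np
print(monitor.get_obs())
for n in ("scene","top"):
    im=vision.capture(n); cv2.imwrite(f"pics/{n}0.png",im); p=vision.camera_params(n); print(n,p)
E
```

```text
pics
{'time': 0.0, 'joints': array([ 1.10083519,  0.53717945, -0.00443377,  1.53890247,  0.00261857,
        1.067286  , -0.07121592]), 'dq': array([-0.00133765, -0.00050723,  0.00107113, -0.0009599 , -0.00029677,
       -0.00016911, -0.00080856]), 'tau': array([ 1.51720660e-04, -5.83406067e+01,  1.04894288e+00, -2.59103912e+01,
        1.23649478e-02,  9.42997634e-03, -3.07925870e-05]), 'tcp_pos': array([ 0.25509247, -0.59715029,  0.23039309]), 'tool_rot': array([-8.48926321e-04,  9.79684745e-01,  2.00541809e-01, -2.49505677e-04]), 'wrist_force': array([ 0.65792169,  0.11250845, -0.41782619]), 'ft_torque': array([0.00234056, 0.00164958, 0.00861741]), 'grip_force': 0.0, 'width': 0.08550262674632848}
scene {'fovy': 56.92417948937731, 'cx': 253.39117195580457, 'cy': 192.3897446836124, 'k1': -0.05511425205027785, 'view': array([[ 0.65128551,  0.75841427,  0.02519895, -0.34015608],
       [ 0.43974777, -0.3501523 , -0.82705216, -0.18195207],
       [-0.61842469,  0.54972826, -0.5615601 ,  1.39035677],
       [ 0.        ,  0.        ,  0.        ,  1.        ]])}
top {'fovy': 42.00832699665658, 'cx': 252.4272096444923, 'cy': 190.34721316938405, 'k1': 0.050258335466629014, 'view': array([[ 0.01418974, -0.99989042, -0.004219  ,  0.01483903],
       [-0.98288218, -0.01317299, -0.18376368,  0.52042736],
       [ 0.18368796,  0.00675434, -0.9829614 ,  1.05126441],
       [ 0.        ,  0.        ,  0.        ,  1.        ]])}
```

View pics/top0.png

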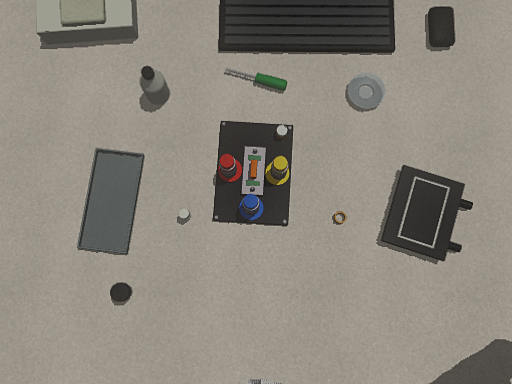

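View pics/scene0.png

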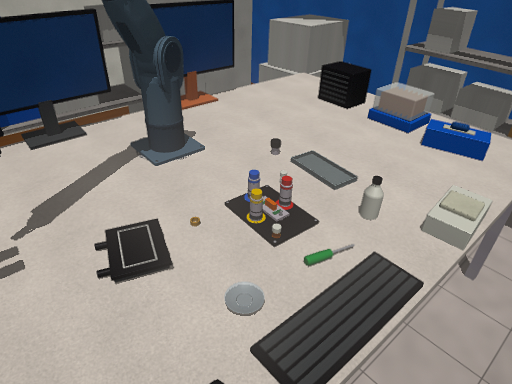

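```bash
cat > h.py <<'E'
import cv2,numpy as np
from bench import monitor, vision
def cam(n,p=None):
    p=p or vision.camera_params(n); f=192/np.tan(np.radians(p["fovy"]/2))
    return p,np.array([[f,0,p["cx"]],[0,f,p["cy"]],[0,0,1]])
def ground(n,uv,z,p=None):
    p,K=cam(n,p); uv=np.asarray(uv,float).reshape(-1,2)
    # invert r_d = r(1+k r^2)
    d=(uv-[p["cx"],p["cy"]])/K[0,0]; s=d.copy()
    for _ in range(20): s=d/(1+p["k1"]*(s**2).sum(1,keepdims=True))
    R=p["view"][:3,:3];t=p["view"][:3,3]; c=-R.T@t
    w=np.c_[s,np.ones(len(s))]@R
    return c+w*((z-c[2])/w[:,2])[:,None]
def proj(n,X,p=None):
    p,K=cam(n,p); X=np.asarray(X,float).reshape(-1,3)
    return cv2.projectPoints(X,cv2.Rodrigues(p["view"][:3,:3])[0],p["view"][:3,3],K,np.array([p["k1"],0,0,0,0]))[0].reshape(-1,2)
def blobs(m,amin=15):
    return sorted([c for c in cv2.findContours(m.astype(np.uint8),cv2.RETR_EXTERNAL,cv2.CHAIN_APPROX_NONE)[0] if cv2.contourArea(c)>amin],key=cv2.contourArea,reverse=True)
def rect(n,c,z,p=None):
    """(centre, long size, short size, angle of long axis deg) on plane z"""
    P=ground(n,c.reshape(-1,2),z,p)[:,:2].astype(np.float32)*1000
    b=cv2.boxPoints(cv2.minAreaRect(P)); e=[b[1]-b[0],b[2]-b[1]]; e.sort(key=np.linalg.norm)
    a=np.degrees(np.arctan2(e[1][1],e[1][0]))
    return b.mean(0).round(1),np.linalg.norm(e[1]).round(1),np.linalg.norm(e[0]).round(1),round((a+90)%180-90,1)
def hsvmask(im,c):
    h,s,v=cv2.split(cv2.cvtColor(im,cv2.COLOR_BGR2HSV)); g=(s>130)&(v>60)
    return g&{"red":(h<6)|(h>173),"yellow":(h>22)&(h<35),"blue":(h>105)&(h<130),"orange":(h>8)&(h<20)}[c]
E
python3 - <<'E'
from h import *
im=cv2.imread("pics/top0.png"); n="top"
h,s,v=cv2.split(cv2.cvtColor(im,cv2.COLOR_BGR2HSV))
def show(tag,m,z,x0,x1,y0,y1,k=1):
    q=np.zeros(m.shape,bool);q[y0:y1,x0:x1]=m[y0:y1,x0:x1]
    for c in blobs(q)[:k]: print(tag,cv2.boundingRect(c),rect(n,c,z))
show("deck",v<60,.012,195,310,110,240)
show("stage",v<60,.03,370,470,150,275)
show("outline",(v>120),.03,400,448,175,250,2)
g=(v<125)
show("tray",g,.018,60,160,130,270)
for c in ("red","yellow","blue","orange"): show(c,hsvmask(im,c),.015,200,310,120,230,3)
for p in [(227,158),(281,160),(252,199)]: print("cap",p,ground(n,p,.105).round(4))
print(im[201,110],im[150,100],im[201,60])
E
```

```text
deck (213, 121, 80, 105) (array([569.7,  21.4], dtype=float32), np.float32(235.8), np.float32(170.0), np.float32(-2.9))
stage (381, 165, 89, 96) (array([ 476.6, -365.7], dtype=float32), np.float32(180.5), np.float32(166.7), np.float32(-17.6))
outline (400, 190, 48, 58) (array([ 455. , -377.9], dtype=float32), np.float32(149.2), np.float32(64.9), np.float32(-45.9))
outline (400, 177, 48, 56) (array([ 509. , -333.9], dtype=float32), np.float32(147.8), np.float32(63.4), np.float32(-46.5))
tray (77, 148, 68, 108) (array([498.5, 339.6], dtype=float32), np.float32(234.6), np.float32(115.9), np.float32(-6.3))
red (220, 154, 14, 14) (array([595.2,  82.7], dtype=float32), np.float32(30.7), np.float32(29.8), np.float32(1.2))
red (218, 159, 24, 23) (array([569.7,  72.5], dtype=float32), np.float32(53.3), np.float32(45.2), np.float32(-64.9))
yellow (273, 156, 15, 14) (array([592.2, -40. ], dtype=float32), np.float32(31.5), np.float32(31.0), np.float32(-43.8))
yellow (265, 163, 25, 22) (array([563.7, -31.6], dtype=float32), np.float32(54.1), np.float32(45.0), np.float32(73.9))
blue (244, 194, 14, 14) (array([503. ,  26.3], dtype=float32), np.float32(29.7), np.float32(29.4), np.float32(0.8))
blue (250, 198, 14, 22) (array([481.4,   8.6], dtype=float32), np.float32(51.9), np.float32(19.1), np.float32(-23.2))
orange (250, 160, 7, 17) (array([578.4,  21.7], dtype=float32), np.float32(37.5), np.float32(13.7), np.float32(0.7))
cap (227, 158) [[0.5782 0.0762 0.105 ]]
cap (281, 160) [[ 0.5754 -0.0376  0.105 ]]
cap (252, 199) [[0.4913 0.0223 0.105 ]]
[92 94 89] [48 51 51] [145 155 161]
```

Emit:
send_rows --plan '[{"fingers":1,"delta_pos":[0,0,-0.015],"twist":1.3},{"fingers":1,"delta_pos":[0,0,-0.03],"twist":2.6},{"fingers":1,"delta_pos":[0,0,-0.05],"twist":3.86},{"fingers":1,"delta_pos":[0,0,-0.05],"twist":3.86},{"fingers":1,"delta_pos":[0,0,-0.05],"twist":3.86}]'

```text
time: 0.6
tcp_pos: [0.2554, -0.5975, 0.2808]
tool_rot: [-0.0, 1.0, 0.001, -0.0]
wrist_force: [0.5, 0.2, -1.0]
width: 0.0856
grip_force: 0.0
```

```bash
python3 - <<'E'
from h import *
o=monitor.get_obs();print(o["tcp_pos"],o["tool_rot"],o["joints"],o["time"])
q=o["tool_rot"];print("yaw",np.degrees(2*np.arctan2(q[2],q[1])))
p=vision.camera_params("wrist");v=p["view"];print(p["fovy"],-v[:3,:3].T@v[:3,3]-o["tcp_pos"],v[2,:3])
# stage outline from the top view
im=cv2.imread("pics/top0.png");h,s,v=cv2.split(cv2.cvtColor(im,cv2.COLOR_BGR2HSV))
hull=np.zeros(v.shape,np.uint8);q=np.zeros(v.shape,bool);q[150:275,370:475]=v[150:275,370:475]<60
cv2.fillPoly(hull,[blobs(q)[0]],1);hull=cv2.erode(hull,np.ones((7,7)))
for c in blobs((v>90)&(hull>0),5)[:3]: print("outline",cv2.boundingRect(c),rect("top",c,.03))
E
```

```text
[ 0.25542276 -0.597494    0.2808417 ] [-9.87797129e-05  9.99999205e-01  1.24913111e-03 -1.38112505e-04] [ 1.03655465  0.49280163  0.08894323  1.48901109 -0.04563483  1.16210798
 -0.43517854] 0.6
yaw 0.1431399209770884
69.65479582477371 [ 6.65936572e-02 -6.04865211e-05  1.42941923e-01] [-2.63618233e-01  2.20844332e-04 -9.64627067e-01]
outline (397, 176, 53, 72) (array([ 481.8, -355.1], dtype=float32), np.float32(142.4), np.float32(81.6), np.float32(-18.0))
```

Emit:
send_rows --plan '[{"fingers":1,"delta_pos":[0.018,-0.046,0],"twist":0},{"fingers":1,"delta_pos":[0.036,-0.092,0],"twist":0},{"fingers":1,"delta_pos":[0.054,-0.138,0],"twist":0},{"fingers":1,"delta_pos":[0.072,-0.184,0],"twist":0},{"fingers":1,"delta_pos":[0.09,-0.23,0],"twist":0}]'

```text
time: 1.1
tcp_pos: [0.3453, -0.3652, 0.28]
tool_rot: [-0.001, 1.0, 0.001, -0.001]
wrist_force: [0.6, 0.0, 0.1]
width: 0.085
grip_force: 0.0
```

Emit:
send_rows --plan '[{"fingers":1,"delta_pos":[0.018,-0.046,0],"twist":0},{"fingers":1,"delta_pos":[0.036,-0.092,0],"twist":0},{"fingers":1,"delta_pos":[0.054,-0.138,0],"twist":0},{"fingers":1,"delta_pos":[0.072,-0.184,0],"twist":0},{"fingers":1,"delta_pos":[0.09,-0.23,0],"twist":0}]'

```text
time: 1.6
tcp_pos: [0.4351, -0.1357, 0.2803]
tool_rot: [-0.0, 1.0, 0.001, -0.001]
wrist_force: [0.0, 0.1, 0.7]
width: 0.0856
grip_force: 0.0
```

Emit:
send_rows --plan '[{"fingers":1,"delta_pos":[0.018,-0.046,0],"twist":0},{"fingers":1,"delta_pos":[0.036,-0.092,0],"twist":0},{"fingers":1,"delta_pos":[0.054,-0.138,0],"twist":0},{"fingers":1,"delta_pos":[0.065,-0.157,0],"twist":0},{"fingers":1,"delta_pos":[0.065,-0.157,0],"twist":0}]'

```text
time: 2.1
tcp_pos: [0.5008, 0.0233, 0.2801]
tool_rot: [-0.001, 1.0, 0.004, -0.001]
wrist_force: [0.8, -0.2, -0.4]
width: 0.0855
grip_force: 0.0
```

```bash
python3 - <<'E'
from h import *
o=monitor.get_obs();print(o["tcp_pos"],o["tool_rot"],o["time"])
p=vision.camera_params("wrist");im=vision.capture("wrist");cv2.imwrite("pics/w1.png",im);np.save("w1.npy",p)
for c in ("red","yellow","blue","orange"):
    for b in blobs(hsvmask(im,c),60)[:3]:
        for z in ((.105,.015) if c!="orange" else (.048,)): print(c,cv2.boundingRect(b),z,rect("wrist",b,z,p))
E
```

```text
[0.50082543 0.02330403 0.2800777 ] [-9.53128406e-04  9.99990412e-01  4.21791286e-03 -6.90136564e-04] 2.1
red (193, 93, 28, 29) 0.105 (array([574.7,  77.4], dtype=float32), np.float32(29.9), np.float32(29.5), np.float32(25.2))
red (193, 93, 28, 29) 0.015 (array([576.7,  92.6], dtype=float32), np.float32(38.4), np.float32(37.8), np.float32(25.2))
red (207, 88, 31, 41) 0.105 (array([572.8,  59.3], dtype=float32), np.float32(42.7), np.float32(33.0), np.float32(-3.9))
red (207, 88, 31, 41) 0.015 (array([574.3,  69.5], dtype=float32), np.float32(54.8), np.float32(42.3), np.float32(-3.9))
yellow (294, 97, 27, 28) 0.105 (array([571.3, -34.3], dtype=float32), np.float32(29.0), np.float32(28.8), np.float32(2.7))
yellow (294, 97, 27, 28) 0.015 (array([572.3, -50.6], dtype=float32), np.float32(37.2), np.float32(37.0), np.float32(2.7))
yellow (275, 93, 29, 29) 0.105 (array([578.1, -10.9], dtype=float32), np.float32(38.7), np.float32(16.9), np.float32(-37.5))
yellow (275, 93, 29, 29) 0.015 (array([581.1, -20.6], dtype=float32), np.float32(49.6), np.float32(21.7), np.float32(-37.5))
blue (240, 168, 25, 27) 0.105 (array([489.9,  26.2], dtype=float32), np.float32(30.3), np.float32(29.8), np.float32(-55.5))
blue (240, 168, 25, 27) 0.015 (array([467.9,  27. ], dtype=float32), np.float32(38.8), np.float32(38.3), np.float32(-55.5))
blue (235, 151, 37, 30) 0.105 (array([510.5,  24.5], dtype=float32), np.float32(43.1), np.float32(32.3), np.float32(82.7))
blue (235, 151, 37, 30) 0.015 (array([494.4,  24.8], dtype=float32), np.float32(55.3), np.float32(41.5), np.float32(82.7))
orange (251, 95, 12, 31) 0.048 (array([572. ,  21.6], dtype=float32), np.float32(38.3), np.float32(12.8), np.float32(-3.2))
orange (376, 173, 17, 17) 0.048 (array([ 478.5, -157.3], dtype=float32), np.float32(22.9), np.float32(22.6), np.float32(0.5))
```

View pics/w1.png

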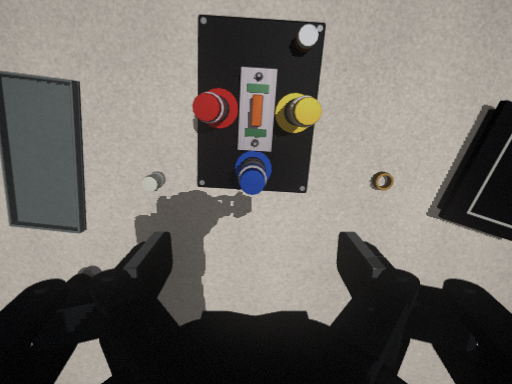

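Emit:
send_rows --plan '[{"fingers":0.62,"delta_pos":[0.02,-0.014,0.03],"twist":0.04},{"fingers":0.62,"delta_pos":[0.042,-0.028,0.06],"twist":0.08},{"fingers":0.62,"delta_pos":[0.063,-0.042,0.095],"twist":0.08},{"fingers":0.62,"delta_pos":[0.073,-0.052,0.12],"twist":0.08},{"fingers":0.62,"delta_pos":[0.073,-0.052,0.12],"twist":0.08}]'

```text
time: 2.65
tcp_pos: [0.5712, 0.0705, 0.157]
tool_rot: [0.0, 1.0, -0.004, -0.004]
wrist_force: [-0.6, 0.2, -0.4]
width: 0.0526
grip_force: 0.0
```

```bash
python3 - <<'E'
from h import *
o=monitor.get_obs();print(o["tcp_pos"],o["tool_rot"],o["time"],o["width"])
p=vision.camera_params("wrist");im=vision.capture("wrist");cv2.imwrite("pics/w2.png",im)
print(proj("wrist",[o["tcp_pos"]+[0,0,-.05]],p))
for b in blobs(hsvmask(im,"red"),60)[:3]: print(cv2.boundingRect(b),rect("wrist",b,.105,p))
E
```

```text
[0.57116077 0.07051463 0.15703209] [ 4.08572002e-04  9.99986203e-01 -3.62928285e-03 -3.77567341e-03] 2.65 0.05264305569700408
[[254.09155971 207.19103069]]
(223, 178, 42, 43) (array([576.4,  78.5], dtype=float32), np.float32(32.9), np.float32(30.0), np.float32(4.6))
(223, 149, 53, 45) (array([598.7,  73.3], dtype=float32), np.float32(38.0), np.float32(30.6), np.float32(81.5))
```

View pics/w2.png

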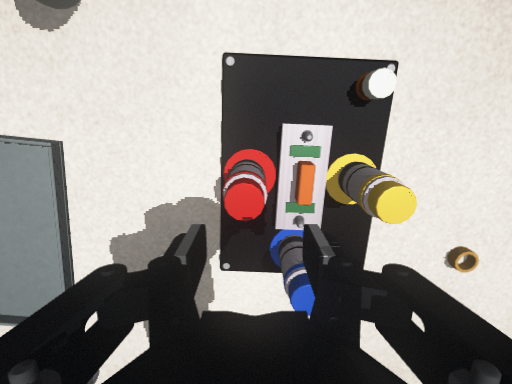

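Emit:
send_rows --plan '[{"fingers":0.62,"delta_pos":[0,0,0],"twist":0}]'

```text
time: 2.8
tcp_pos: [0.5734, 0.0695, 0.162]
tool_rot: [0.0, 1.0, -0.005, 0.0]
wrist_force: [-0.4, -0.0, 0.5]
width: 0.0529
grip_force: 0.0
```

```bash
python3 - <<'E'
from h import *
o=monitor.get_obs();print(o["tcp_pos"],o["tool_rot"],o["dq"].round(3))
p=vision.camera_params("wrist");im=vision.capture("wrist")
b=blobs(hsvmask(im,"red"),60)[0];print(cv2.boundingRect(b),rect("wrist",b,.105,p))
p=vision.camera_params("wrist");im=vision.capture("wrist")
o=monitor.get_obs();print(o["tcp_pos"],o["tool_rot"])
b=blobs(hsvmask(im,"red"),60)[0];print(cv2.boundingRect(b),rect("wrist",b,.105,p))
E
```

```text
[0.57340181 0.06945089 0.16200115] [ 4.51175396e-04  9.99987841e-01 -4.91040287e-03  4.65384222e-05] [ 0.002 -0.024 -0.003 -0.008 -0.    -0.005 -0.006]
(223, 180, 40, 42) (array([576.5,  78.3], dtype=float32), np.float32(32.6), np.float32(29.8), np.float32(-0.6))
[0.57403218 0.06980605 0.16284633] [ 2.38841339e-04  9.99986835e-01 -5.01829215e-03  1.04375370e-03]
(223, 180, 40, 43) (array([576.3,  78.7], dtype=float32), np.float32(33.5), np.float32(29.9), np.float32(5.3))
```

Emit:
send_rows --plan '[{"fingers":0.62,"delta_pos":[0.001,-0.007,0.01],"twist":0},{"fingers":0.62,"delta_pos":[0.001,-0.007,0.03],"twist":0},{"fingers":0.62,"delta_pos":[0.001,-0.007,0.06],"twist":0},{"fingers":0.62,"delta_pos":[0.001,-0.007,0.09],"twist":0},{"fingers":0.62,"delta_pos":[0.001,-0.007,0.108],"twist":0}]'

```text
time: 3.4
tcp_pos: [0.5735, 0.0782, 0.0514]
tool_rot: [0.0, 1.0, -0.004, -0.001]
wrist_force: [-0.4, -0.4, -0.4]
width: 0.053
grip_force: 0.0
```

Emit:
send_rows --plan '[{"fingers":0.62,"delta_pos":[0,0,0.006],"twist":0},{"fingers":0.62,"delta_pos":[0,0,0.006],"twist":0},{"fingers":0.3,"delta_pos":[0,0,0.006],"twist":0},{"fingers":0.3,"delta_pos":[0,0,0.006],"twist":0},{"fingers":0.3,"delta_pos":[0,0,0.006],"twist":0}]'

```text
time: 3.9
tcp_pos: [0.5759, 0.0783, 0.0487]
tool_rot: [-0.0, 1.0, -0.004, 0.001]
wrist_force: [-1.2, -0.6, 7.2]
width: 0.0353
grip_force: 59.8
```

```bash
python3 - <<'E'
from h import *
o=monitor.get_obs();print({k:np.round(o[k],4) for k in ("tcp_pos","tool_rot","wrist_force","width","grip_force","ft_torque")})
im=vision.capture("scene");cv2.imwrite("pics/s2.png",cv2.resize(im[130:280,200:350],None,fx=4,fy=4))
E
```

```text
{'tcp_pos': array([0.5759, 0.0783, 0.0487]), 'tool_rot': array([-2.0e-04,  1.0e+00, -4.5e-03,  1.3e-03]), 'wrist_force': array([-1.2498, -0.622 ,  7.215 ]), 'width': np.float64(0.0353), 'grip_force': np.float64(59.8057), 'ft_torque': array([-0.119 ,  0.1259,  0.0431])}
```

View pics/s2.png

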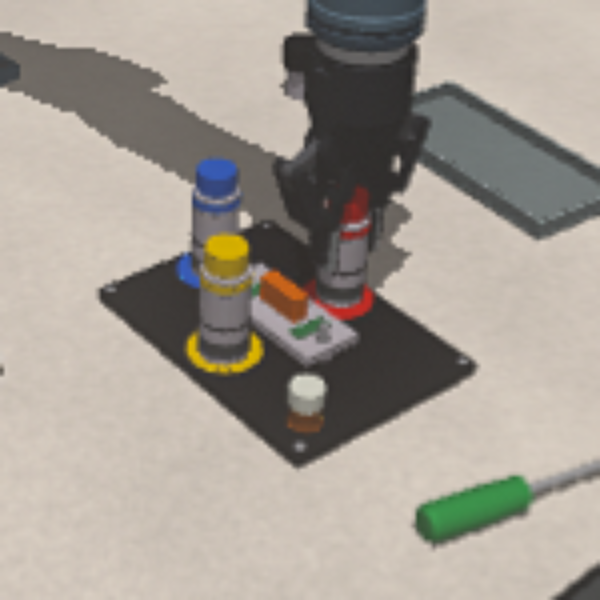

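Emit:
send_rows --plan '[{"fingers":0.3,"delta_pos":[0,0,-0.01],"twist":0},{"fingers":0.3,"delta_pos":[0,0,-0.025],"twist":0},{"fingers":0.3,"delta_pos":[0,0,-0.045],"twist":0},{"fingers":0.3,"delta_pos":[0,0,-0.065],"twist":0},{"fingers":0.3,"delta_pos":[0,-0.01,-0.075],"twist":0}]'

```text
time: 4.45
tcp_pos: [0.5759, 0.0868, 0.1248]
tool_rot: [0.0, 1.0, -0.006, 0.001]
wrist_force: [0.4, 0.3, -2.0]
width: 0.0349
grip_force: 60.1
```

Emit:
send_rows --plan '[{"fingers":0.3,"delta_pos":[0,-0.025,0],"twist":0},{"fingers":0.3,"delta_pos":[0,-0.055,0],"twist":0},{"fingers":0.3,"delta_pos":[-0.001,-0.085,0],"twist":0},{"fingers":0.3,"delta_pos":[-0.002,-0.115,0],"twist":0},{"fingers":0.3,"delta_pos":[-0.004,-0.145,0],"twist":0}]'

```text
time: 4.95
tcp_pos: [0.5715, 0.2353, 0.1225]
tool_rot: [-0.0, 1.0, -0.004, -0.0]
wrist_force: [1.2, -0.1, -2.8]
width: 0.0348
grip_force: 60.1
```

Emit:
send_rows --plan '[{"fingers":0.3,"delta_pos":[0,-0.03,0],"twist":0},{"fingers":0.3,"delta_pos":[-0.001,-0.06,0],"twist":0},{"fingers":0.3,"delta_pos":[-0.002,-0.08,0.005],"twist":0},{"fingers":0.3,"delta_pos":[-0.002,-0.094,0.015],"twist":0},{"fingers":0.3,"delta_pos":[-0.002,-0.099,0.03],"twist":0}]'

```text
time: 5.45
tcp_pos: [0.5705, 0.3348, 0.0921]
tool_rot: [-0.001, 1.0, -0.003, 0.0]
wrist_force: [-0.3, -0.3, -3.1]
width: 0.0348
grip_force: 60.2
```

```bash
python3 - <<'E'
from h import *
o=monitor.get_obs();print({k:np.round(o[k],4) for k in ("time","tcp_pos","tool_rot","wrist_force","width","grip_force","ft_torque")})
im=vision.capture("scene");cv2.imwrite("pics/s3.png",cv2.resize(im[60:260,200:400],None,fx=3,fy=3))
im=vision.capture("top");cv2.imwrite("pics/t3.png",im)
E
```

```text
{'time': np.float64(5.45), 'tcp_pos': array([0.5705, 0.3348, 0.0921]), 'tool_rot': array([-9.0e-04,  1.0e+00, -3.3e-03,  4.0e-04]), 'wrist_force': array([-0.3393, -0.2707, -3.0987]), 'width': np.float64(0.0348), 'grip_force': np.float64(60.1532), 'ft_torque': array([-0.0308, -0.0352, -0.0089])}
```

View pics/s3.png

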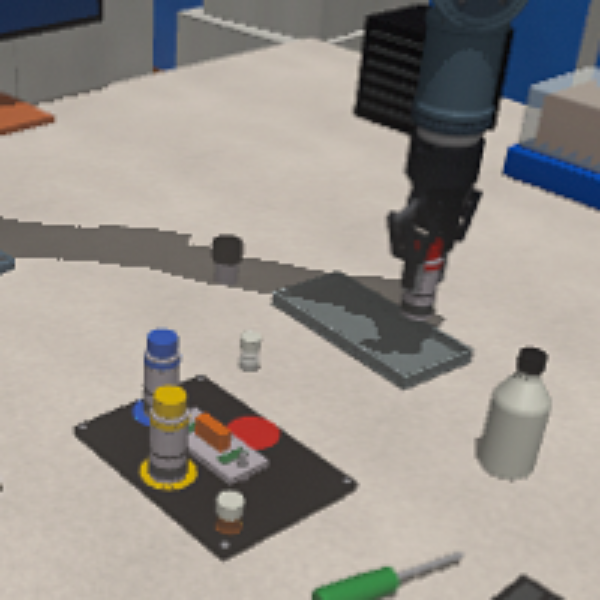

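Emit:
send_rows --plan '[{"fingers":0.3,"delta_pos":[0,0,0.015],"twist":0},{"fingers":0.3,"delta_pos":[0,0,0.03],"twist":0},{"fingers":0.3,"delta_pos":[0,0,0.042],"twist":0},{"fingers":0.3,"delta_pos":[0,0,0.05],"twist":0},{"fingers":0.3,"delta_pos":[0,0,0.051],"twist":0}]'

```text
time: 6.05
tcp_pos: [0.5701, 0.3313, 0.0396]
tool_rot: [0.001, 1.0, -0.005, -0.001]
wrist_force: [0.5, 0.5, -2.3]
width: 0.0347
grip_force: 60.2
```

Emit:
send_rows --plan '[{"fingers":0.3,"delta_pos":[0,0,0.001],"twist":0},{"fingers":0.3,"delta_pos":[0,0,0.002],"twist":0}]'

```text
time: 6.25
tcp_pos: [0.5714, 0.3325, 0.0399]
tool_rot: [-0.0, 1.0, -0.004, 0.0]
wrist_force: [0.4, 0.5, -2.9]
width: 0.0346
grip_force: 60.2
```

Emit:
send_rows --plan '[{"fingers":0.3,"delta_pos":[0,0,0.001],"twist":0},{"fingers":0.3,"delta_pos":[0,0,0.001],"twist":0}]'

```text
time: 6.45
tcp_pos: [0.5711, 0.3323, 0.0386]
tool_rot: [-0.0, 1.0, -0.004, 0.0]
wrist_force: [-0.2, 1.1, -3.5]
width: 0.0347
grip_force: 60.2
```

Emit:
send_rows --plan '[{"fingers":0.3,"delta_pos":[0,0,0.001],"twist":0},{"fingers":0.3,"delta_pos":[0,0,0.001],"twist":0}]'

```text
time: 6.65
tcp_pos: [0.5711, 0.3324, 0.0378]
tool_rot: [-0.0, 1.0, -0.004, 0.0]
wrist_force: [0.1, -0.2, 1.1]
width: 0.0349
grip_force: 60.5
```

Emit:
send_rows --plan '[{"fingers":0.3,"delta_pos":[0,0,0.001],"twist":0},{"fingers":0.3,"delta_pos":[0,0,0.001],"twist":0}]'

```text
time: 6.85
tcp_pos: [0.5712, 0.3324, 0.0377]
tool_rot: [-0.0, 1.0, -0.004, 0.0]
wrist_force: [-4.3, -2.0, 9.6]
width: 0.0351
grip_force: 61.2
```

Emit:
send_rows --plan '[{"fingers":0.62,"delta_pos":[0,0,0],"twist":0},{"fingers":0.62,"delta_pos":[0,0,0],"twist":0},{"fingers":0.62,"delta_pos":[0,0,-0.01],"twist":-0.09},{"fingers":0.62,"delta_pos":[0,0,-0.04],"twist":-0.09},{"fingers":0.62,"delta_pos":[0,0,-0.08],"twist":-0.09}]'

```text
time: 7.35
tcp_pos: [0.5697, 0.3314, 0.1159]
tool_rot: [0.001, 1.0, 0.001, -0.002]
wrist_force: [0.9, 0.5, 0.7]
width: 0.0529
grip_force: 0.0
```

Emit:
send_rows --plan '[{"fingers":0.62,"delta_pos":[0,0.01,-0.04],"twist":0},{"fingers":0.62,"delta_pos":[-0.01,0.055,-0.044],"twist":0},{"fingers":0.62,"delta_pos":[-0.022,0.1,-0.044],"twist":0},{"fingers":0.62,"delta_pos":[-0.034,0.145,-0.044],"twist":0},{"fingers":0.62,"delta_pos":[-0.046,0.19,-0.044],"twist":0}]'

```text
time: 7.85
tcp_pos: [0.5247, 0.1405, 0.1611]
tool_rot: [-0.0, 1.0, 0.001, 0.001]
wrist_force: [1.2, -0.1, 1.0]
width: 0.0533
grip_force: 0.0
```

Emit:
send_rows --plan '[{"fingers":0.62,"delta_pos":[-0.01,0.04,0],"twist":0},{"fingers":0.62,"delta_pos":[-0.022,0.08,0],"twist":0},{"fingers":0.62,"delta_pos":[-0.035,0.115,0],"twist":0},{"fingers":0.62,"delta_pos":[-0.035,0.115,0],"twist":0},{"fingers":0.62,"delta_pos":[-0.035,0.115,0],"twist":0}]'

```text
time: 8.35
tcp_pos: [0.4905, 0.0266, 0.161]
tool_rot: [-0.0, 1.0, -0.0, 0.001]
wrist_force: [0.4, -0.9, 0.1]
width: 0.0533
grip_force: 0.0
```

```bash
cat > look.py <<'E'
import sys
from h import *
o=monitor.get_obs();q=o["tool_rot"]
print("t",o["time"],"tcp",o["tcp_pos"].round(4),"yaw",round(float(np.degrees(2*np.arctan2(q[2],q[1]))),2),"F",o["wrist_force"].round(1),"w",round(o["width"],4))
tag=sys.argv[1];p=vision.camera_params("wrist");im=vision.capture("wrist");cv2.imwrite(f"pics/w{tag}.png",im)
for a in sys.argv[2:]:
    c,z=a.split(":")
    for b in blobs(hsvmask(im,c),60)[:3]: print(c,cv2.boundingRect(b),rect("wrist",b,float(z),p))
E
python3 look.py 4 blue:.105 yellow:.105 orange:.048
python3 - <<'E'
from h import *
im=vision.capture("top");cv2.imwrite("pics/t4.png",im)
E
```

```text
t 8.35 tcp [0.4905 0.0266 0.161 ] yaw -0.05 F [ 0.4 -0.9  0.1] w 0.0533
blue (235, 183, 40, 42) (array([491.4,  26.5], dtype=float32), np.float32(32.7), np.float32(29.4), np.float32(-24.6))
blue (229, 156, 52, 41) (array([513.5,  25.9], dtype=float32), np.float32(38.2), np.float32(29.3), np.float32(85.8))
yellow (318, 69, 48, 47) (array([571.2, -33.1], dtype=float32), np.float32(32.0), np.float32(29.8), np.float32(-86.6))
yellow (286, 72, 47, 58) (array([564.5, -10.1], dtype=float32), np.float32(38.2), np.float32(28.5), np.float32(15.2))
orange (251, 73, 18, 47) (array([572.1,  21.9], dtype=float32), np.float32(38.9), np.float32(13.2), np.float32(-2.9))
orange (425, 184, 25, 24) (array([ 480.3, -149.9], dtype=float32), np.float32(22.9), np.float32(22.6), np.float32(41.1))
```

View pics/t4.png

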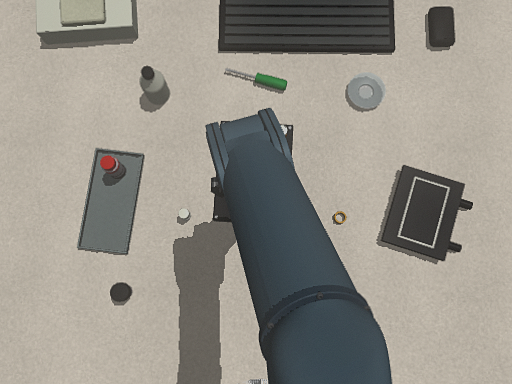

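Emit:
send_rows --plan '[{"fingers":0.62,"delta_pos":[0,0,0.02],"twist":0},{"fingers":0.62,"delta_pos":[0,0,0.055],"twist":0},{"fingers":0.62,"delta_pos":[0,0,0.085],"twist":0},{"fingers":0.62,"delta_pos":[0,0,0.105],"twist":0},{"fingers":0.62,"delta_pos":[0,0,0.112],"twist":0}]'

```text
time: 8.95
tcp_pos: [0.4892, 0.0287, 0.0465]
tool_rot: [-0.0, 1.0, 0.002, -0.001]
wrist_force: [0.6, 0.0, 0.6]
width: 0.0531
grip_force: 0.0
```

Emit:
send_rows --plan '[{"fingers":0.62,"delta_pos":[0,0,0],"twist":0},{"fingers":0.3,"delta_pos":[0,0,0],"twist":0},{"fingers":0.3,"delta_pos":[0,0,0],"twist":0},{"fingers":0.3,"delta_pos":[0,0,0],"twist":0}]'

```text
time: 9.35
tcp_pos: [0.4912, 0.0275, 0.0494]
tool_rot: [-0.0, 1.0, 0.0, 0.001]
wrist_force: [-0.9, 0.4, 4.1]
width: 0.0351
grip_force: 59.7
```

Emit:
send_rows --plan '[{"fingers":0.3,"delta_pos":[0,0,-0.01],"twist":0},{"fingers":0.3,"delta_pos":[0,0,-0.025],"twist":0},{"fingers":0.3,"delta_pos":[0,0,-0.045],"twist":0},{"fingers":0.3,"delta_pos":[0,0,-0.065],"twist":0},{"fingers":0.3,"delta_pos":[0,-0.01,-0.075],"twist":0}]'

```text
time: 9.85
tcp_pos: [0.4908, 0.0359, 0.1253]
tool_rot: [0.0, 1.0, -0.001, 0.001]
wrist_force: [0.6, 0.5, -2.8]
width: 0.035
grip_force: 60.1
```

Emit:
send_rows --plan '[{"fingers":0.3,"delta_pos":[-0.004,-0.02,0],"twist":0},{"fingers":0.3,"delta_pos":[-0.01,-0.05,0],"twist":0},{"fingers":0.3,"delta_pos":[-0.016,-0.08,0],"twist":0},{"fingers":0.3,"delta_pos":[-0.022,-0.11,0],"twist":0},{"fingers":0.3,"delta_pos":[-0.028,-0.14,0],"twist":0}]'

```text
time: 10.35
tcp_pos: [0.4612, 0.1789, 0.1234]
tool_rot: [-0.0, 1.0, 0.001, -0.0]
wrist_force: [0.3, -0.9, -0.7]
width: 0.0348
grip_force: 60.0
```

Emit:
send_rows --plan '[{"fingers":0.3,"delta_pos":[-0.006,-0.03,0],"twist":0},{"fingers":0.3,"delta_pos":[-0.012,-0.06,0],"twist":0},{"fingers":0.3,"delta_pos":[-0.018,-0.09,0],"twist":0},{"fingers":0.3,"delta_pos":[-0.024,-0.12,0],"twist":0},{"fingers":0.3,"delta_pos":[-0.029,-0.145,0],"twist":0}]'

```text
time: 10.85
tcp_pos: [0.4315, 0.3245, 0.1234]
tool_rot: [-0.0, 1.0, 0.001, -0.0]
wrist_force: [0.8, 0.4, -1.6]
width: 0.0349
grip_force: 60.0
```

Emit:
send_rows --plan '[{"fingers":0.3,"delta_pos":[-0.003,-0.015,0.01],"twist":0},{"fingers":0.3,"delta_pos":[-0.003,-0.025,0.03],"twist":0},{"fingers":0.3,"delta_pos":[-0.003,-0.025,0.055],"twist":0},{"fingers":0.3,"delta_pos":[-0.003,-0.025,0.075],"twist":0},{"fingers":0.3,"delta_pos":[-0.003,-0.025,0.082],"twist":0}]'

```text
time: 11.35
tcp_pos: [0.428, 0.3466, 0.0394]
tool_rot: [0.001, 1.0, 0.001, -0.002]
wrist_force: [-0.9, -0.3, -2.3]
width: 0.0349
grip_force: 60.0
```

Emit:
send_rows --plan '[{"fingers":0.3,"delta_pos":[0,0,0.001],"twist":0},{"fingers":0.3,"delta_pos":[0,0,0.001],"twist":0}]'

```text
time: 11.55
tcp_pos: [0.4301, 0.3476, 0.0409]
tool_rot: [-0.0, 1.0, 0.0, 0.0]
wrist_force: [-0.6, 0.6, -2.1]
width: 0.0348
grip_force: 60.0
```

Emit:
send_rows --plan '[{"fingers":0.3,"delta_pos":[0,0,0.001],"twist":0},{"fingers":0.3,"delta_pos":[0,0,0.001],"twist":0}]'

```text
time: 11.75
tcp_pos: [0.4304, 0.3474, 0.0401]
tool_rot: [-0.0, 1.0, 0.0, 0.001]
wrist_force: [0.1, -0.4, -2.2]
width: 0.0348
grip_force: 60.0
```

Emit:
send_rows --plan '[{"fingers":0.3,"delta_pos":[0,0,0.001],"twist":0},{"fingers":0.3,"delta_pos":[0,0,0.001],"twist":0}]'

```text
time: 11.95
tcp_pos: [0.4301, 0.3471, 0.0385]
tool_rot: [-0.0, 1.0, 0.0, 0.0]
wrist_force: [0.2, 0.7, -1.4]
width: 0.035
grip_force: 60.0
```

Emit:
send_rows --plan '[{"fingers":0.3,"delta_pos":[0,0,0.001],"twist":0},{"fingers":0.3,"delta_pos":[0,0,0.001],"twist":0}]'

```text
time: 12.15
tcp_pos: [0.4302, 0.3472, 0.0384]
tool_rot: [0.0, 1.0, 0.0, 0.0]
wrist_force: [-2.4, -1.7, 9.1]
width: 0.035
grip_force: 61.6
```

Emit:
send_rows --plan '[{"fingers":0.62,"delta_pos":[0,0,0],"twist":0},{"fingers":0.62,"delta_pos":[0,0,0],"twist":0},{"fingers":0.62,"delta_pos":[0,0,-0.01],"twist":0},{"fingers":0.62,"delta_pos":[0,0,-0.04],"twist":0},{"fingers":0.62,"delta_pos":[0,0,-0.08],"twist":0}]'

```text
time: 12.65
tcp_pos: [0.4288, 0.3463, 0.1173]
tool_rot: [0.001, 1.0, 0.0, -0.001]
wrist_force: [0.3, 0.9, 0.5]
width: 0.0529
grip_force: 0.0
```

Emit:
send_rows --plan '[{"fingers":0.62,"delta_pos":[0,0.01,-0.04],"twist":0},{"fingers":0.62,"delta_pos":[0.014,0.05,-0.043],"twist":0},{"fingers":0.62,"delta_pos":[0.029,0.092,-0.043],"twist":0},{"fingers":0.62,"delta_pos":[0.044,0.134,-0.043],"twist":0},{"fingers":0.62,"delta_pos":[0.059,0.176,-0.043],"twist":0}]'

```text
time: 13.15
tcp_pos: [0.4896, 0.1696, 0.1612]
tool_rot: [-0.0, 1.0, 0.001, 0.001]
wrist_force: [1.2, 0.2, -0.1]
width: 0.0528
grip_force: 0.0
```

Emit:
send_rows --plan '[{"fingers":0.62,"delta_pos":[0.016,0.042,0],"twist":0},{"fingers":0.62,"delta_pos":[0.032,0.084,0],"twist":0},{"fingers":0.62,"delta_pos":[0.048,0.126,0],"twist":0},{"fingers":0.62,"delta_pos":[0.064,0.168,0],"twist":0},{"fingers":0.62,"delta_pos":[0.081,0.204,0],"twist":0}]'

```text
time: 13.65
tcp_pos: [0.5706, -0.0355, 0.1611]
tool_rot: [0.0, 1.0, -0.0, 0.0]
wrist_force: [0.2, -1.1, 1.0]
width: 0.0529
grip_force: 0.0
```

Emit:
send_rows --plan '[{"fingers":0.62,"delta_pos":[0,0,0],"twist":0}]'

```text
time: 13.75
tcp_pos: [0.572, -0.0403, 0.1609]
tool_rot: [0.002, 1.0, -0.004, 0.001]
wrist_force: [0.1, 0.9, -0.2]
width: 0.053
grip_force: 0.0
```

```bash
python3 look.py 5 yellow:.105 orange:.048 red:.015
```

```text
t 13.75 tcp [ 0.572  -0.0403  0.1609] yaw -0.49 F [ 0.1  0.9 -0.2] w 0.053
yellow (227, 185, 39, 39) (array([572.2, -34.2], dtype=float32), np.float32(29.7), np.float32(28.3), np.float32(-78.9))
yellow (221, 156, 51, 37) (array([597.7, -36. ], dtype=float32), np.float32(37.7), np.float32(23.9), np.float32(78.2))
orange (182, 164, 18, 43) (array([573.6,  20.2], dtype=float32), np.float32(41.8), np.float32(15.8), np.float32(-2.1))
red (119, 151, 51, 51) (array([575.3,  77. ], dtype=float32), np.float32(55.4), np.float32(53.1), np.float32(-5.1))
```

Emit:
send_rows --plan '[{"fingers":0.62,"delta_pos":[0.001,0,0.005],"twist":0},{"fingers":0.62,"delta_pos":[0.001,0,0.01],"twist":0}]'

```text
time: 14.0
tcp_pos: [0.571, -0.031, 0.1502]
tool_rot: [-0.0, 1.0, 0.001, 0.0]
wrist_force: [-0.6, -0.2, -0.2]
width: 0.0528
grip_force: 0.0
```

Emit:
send_rows --plan '[{"fingers":0.62,"delta_pos":[0,0,0.02],"twist":0},{"fingers":0.62,"delta_pos":[0,0,0.055],"twist":0},{"fingers":0.62,"delta_pos":[0,0,0.085],"twist":0},{"fingers":0.62,"delta_pos":[0,0,0.102],"twist":0},{"fingers":0.62,"delta_pos":[0,0,0.102],"twist":0}]'

```text
time: 14.5
tcp_pos: [0.5685, -0.0311, 0.0457]
tool_rot: [-0.0, 1.0, 0.002, -0.003]
wrist_force: [-0.3, -0.3, 0.2]
width: 0.053
grip_force: 0.0
```

Emit:
send_rows --plan '[{"fingers":0.62,"delta_pos":[0,0,0],"twist":0},{"fingers":0.3,"delta_pos":[0,0,0],"twist":0},{"fingers":0.3,"delta_pos":[0,0,0],"twist":0},{"fingers":0.3,"delta_pos":[0,0,0],"twist":0}]'

```text
time: 14.9
tcp_pos: [0.5722, -0.0328, 0.0497]
tool_rot: [0.0, 1.0, 0.0, 0.001]
wrist_force: [-1.6, -0.1, 6.7]
width: 0.0345
grip_force: 59.3
```

Emit:
send_rows --plan '[{"fingers":0.3,"delta_pos":[0,0,-0.01],"twist":0},{"fingers":0.3,"delta_pos":[0,0,-0.025],"twist":0},{"fingers":0.3,"delta_pos":[0,0,-0.045],"twist":0},{"fingers":0.3,"delta_pos":[0,0,-0.065],"twist":0},{"fingers":0.3,"delta_pos":[0,0,-0.075],"twist":0}]'

```text
time: 15.4
tcp_pos: [0.5722, -0.0328, 0.1259]
tool_rot: [0.0, 1.0, 0.0, 0.002]
wrist_force: [0.3, -0.6, -2.3]
width: 0.0348
grip_force: 59.9
```

Emit:
send_rows --plan '[{"fingers":0.3,"delta_pos":[-0.005,-0.02,0],"twist":0},{"fingers":0.3,"delta_pos":[-0.012,-0.05,0],"twist":0},{"fingers":0.3,"delta_pos":[-0.02,-0.08,0],"twist":0},{"fingers":0.3,"delta_pos":[-0.028,-0.11,0],"twist":0},{"fingers":0.3,"delta_pos":[-0.036,-0.14,0],"twist":0}]'

```text
time: 15.9
tcp_pos: [0.5344, 0.1082, 0.1236]
tool_rot: [0.0, 1.0, 0.0, -0.0]
wrist_force: [0.2, 1.0, -3.5]
width: 0.035
grip_force: 59.9
```

Emit:
send_rows --plan '[{"fingers":0.3,"delta_pos":[-0.008,-0.03,0],"twist":0},{"fingers":0.3,"delta_pos":[-0.016,-0.06,0],"twist":0},{"fingers":0.3,"delta_pos":[-0.024,-0.09,0],"twist":0},{"fingers":0.3,"delta_pos":[-0.03,-0.12,0],"twist":0},{"fingers":0.3,"delta_pos":[-0.034,-0.15,0],"twist":0}]'

```text
time: 16.4
tcp_pos: [0.5001, 0.2582, 0.1236]
tool_rot: [0.0, 1.0, 0.0, -0.0]
wrist_force: [1.1, -0.0, -2.0]
width: 0.0348
grip_force: 59.9
```

Emit:
send_rows --plan '[{"fingers":0.3,"delta_pos":[0,-0.03,0],"twist":0},{"fingers":0.3,"delta_pos":[-0.001,-0.06,0],"twist":0},{"fingers":0.3,"delta_pos":[-0.001,-0.076,0.01],"twist":0},{"fingers":0.3,"delta_pos":[-0.001,-0.082,0.03],"twist":0},{"fingers":0.3,"delta_pos":[-0.001,-0.082,0.05],"twist":0}]'

```text
time: 16.9
tcp_pos: [0.4997, 0.34, 0.0724]
tool_rot: [-0.0, 1.0, 0.001, 0.0]
wrist_force: [0.0, -0.0, -3.0]
width: 0.035
grip_force: 60.0
```

Emit:
send_rows --plan '[{"fingers":0.3,"delta_pos":[0,0,0.015],"twist":0},{"fingers":0.3,"delta_pos":[0,0,0.028],"twist":0},{"fingers":0.3,"delta_pos":[0,0,0.033],"twist":0},{"fingers":0.3,"delta_pos":[0,0,0.034],"twist":0},{"fingers":0.3,"delta_pos":[0,0,0.034],"twist":0}]'

```text
time: 17.4
tcp_pos: [0.5004, 0.3392, 0.0396]
tool_rot: [-0.0, 1.0, 0.0, 0.0]
wrist_force: [-0.4, -0.7, -2.8]
width: 0.0347
grip_force: 60.2
```

Emit:
send_rows --plan '[{"fingers":0.3,"delta_pos":[0,0,0.001],"twist":0},{"fingers":0.3,"delta_pos":[0,0,0.001],"twist":0}]'

```text
time: 17.6
tcp_pos: [0.5004, 0.3395, 0.0388]
tool_rot: [-0.0, 1.0, 0.0, 0.001]
wrist_force: [0.2, 0.7, -1.1]
width: 0.0347
grip_force: 60.4
```

Emit:
send_rows --plan '[{"fingers":0.3,"delta_pos":[0,0,0.001],"twist":0},{"fingers":0.3,"delta_pos":[0,0,0.001],"twist":0}]'

```text
time: 17.8
tcp_pos: [0.5006, 0.3394, 0.0387]
tool_rot: [-0.0, 1.0, 0.0, 0.001]
wrist_force: [-1.4, -2.7, 7.9]
width: 0.0349
grip_force: 61.4
```

Emit:
send_rows --plan '[{"fingers":0.62,"delta_pos":[0,0,0],"twist":0},{"fingers":0.62,"delta_pos":[0,0,0],"twist":0},{"fingers":0.62,"delta_pos":[0,0,-0.01],"twist":0},{"fingers":0.62,"delta_pos":[0,0,-0.04],"twist":0},{"fingers":0.62,"delta_pos":[0,0,-0.08],"twist":0}]'

```text
time: 18.3
tcp_pos: [0.4988, 0.3384, 0.1172]
tool_rot: [0.001, 1.0, 0.0, -0.001]
wrist_force: [1.4, 0.6, -0.5]
width: 0.0529
grip_force: 0.0
```

Emit:
send_rows --plan '[{"fingers":0.62,"delta_pos":[0,0.01,-0.04],"twist":0},{"fingers":0.62,"delta_pos":[0.01,0.05,-0.043],"twist":0},{"fingers":0.62,"delta_pos":[0.02,0.095,-0.043],"twist":0},{"fingers":0.62,"delta_pos":[0.03,0.14,-0.043],"twist":0},{"fingers":0.62,"delta_pos":[0.04,0.185,-0.043],"twist":0}]'

```text
time: 18.8
tcp_pos: [0.5405, 0.1526, 0.1612]
tool_rot: [-0.0, 1.0, 0.001, 0.001]
wrist_force: [1.6, -0.1, -0.1]
width: 0.053
grip_force: 0.0
```

Emit:
send_rows --plan '[{"fingers":0.62,"delta_pos":[0.01,0.045,0],"twist":0},{"fingers":0.62,"delta_pos":[0.02,0.09,0],"twist":0},{"fingers":0.62,"delta_pos":[0.03,0.125,0],"twist":0.3},{"fingers":0.62,"delta_pos":[0.0315,0.133,0],"twist":0.5},{"fingers":0.62,"delta_pos":[0.0315,0.133,0],"twist":0.5}]'

```text
time: 19.3
tcp_pos: [0.572, 0.0194, 0.1607]
tool_rot: [0.0, 1.0, -0.028, 0.0]
wrist_force: [0.3, 0.3, 0.5]
width: 0.0528
grip_force: 0.0
```

Emit:
send_rows --plan '[{"fingers":0.62,"delta_pos":[0,0,0],"twist":0},{"fingers":0.62,"delta_pos":[0,0,0],"twist":0}]'

```text
time: 19.5
tcp_pos: [0.5713, 0.0236, 0.1605]
tool_rot: [-0.001, 1.0, -0.024, -0.0]
wrist_force: [0.3, 0.5, -1.4]
width: 0.0531
grip_force: 0.0
```

```bash
python3 look.py 6 orange:.048 red:.015 blue:.015 yellow:.015; python3 - <<'E'
from h import *
im=vision.capture("scene");w=cv2.imread("pics/w6.png")
cv2.imwrite("pics/c6.png",np.hstack([cv2.resize(im[80:272,190:390],(400,384)),w[:,100:500]]))
im=cv2.imread("pics/t3.png")
E
```

```text
t 19.5 tcp [0.5713 0.0236 0.1605] yaw -2.76 F [ 0.3  0.5 -1.4] w 0.0531
orange (249, 162, 15, 43) (array([574.1,  21.8], dtype=float32), np.float32(41.3), np.float32(13.6), np.float32(-2.8))
orange (418, 245, 23, 21) (array([ 490. , -150.5], dtype=float32), np.float32(22.5), np.float32(22.1), np.float32(-38.5))
red (180, 152, 52, 51) (array([574.9,  75.8], dtype=float32), np.float32(55.0), np.float32(54.7), np.float32(-4.1))
blue (232, 230, 49, 41) (array([486.4,  25.8], dtype=float32), np.float32(55.4), np.float32(50.8), np.float32(87.3))
yellow (281, 152, 52, 51) (array([569.4, -32.4], dtype=float32), np.float32(55.1), np.float32(54.5), np.float32(42.0))
```

View pics/c6.png

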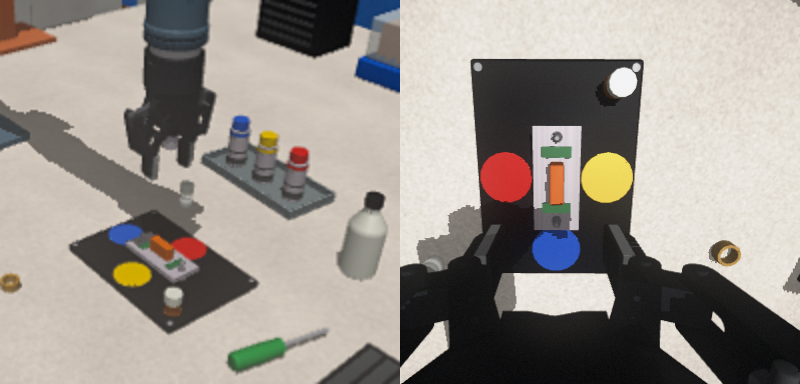

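Emit:
send_rows --plan '[{"fingers":0.5,"delta_pos":[0,0,0.025],"twist":0},{"fingers":0.5,"delta_pos":[0,0,0.06],"twist":0},{"fingers":0.5,"delta_pos":[0,0,0.095],"twist":0},{"fingers":0.5,"delta_pos":[0,0,0.118],"twist":0},{"fingers":0.5,"delta_pos":[0,0,0.126],"twist":0}]'

```text
time: 20.1
tcp_pos: [0.5696, 0.0221, 0.0319]
tool_rot: [0.0, 1.0, -0.025, -0.002]
wrist_force: [0.2, -0.1, -0.5]
width: 0.0426
grip_force: 0.0
```

Emit:
send_rows --plan '[{"fingers":0.5,"delta_pos":[0,0,0.004],"twist":0},{"fingers":0.5,"delta_pos":[0,0,0.004],"twist":0},{"fingers":0.5,"delta_pos":[0,0,0.004],"twist":0}]'

```text
time: 20.4
tcp_pos: [0.5727, 0.0215, 0.0315]
tool_rot: [-0.0, 1.0, -0.026, 0.001]
wrist_force: [-0.7, -0.5, 0.6]
width: 0.0424
grip_force: 0.0
```

Emit:
send_rows --plan '[{"fingers":0.05,"delta_pos":[0,0,0],"twist":0},{"fingers":0.05,"delta_pos":[0,0,0],"twist":0},{"fingers":0.05,"delta_pos":[0,0,0],"twist":0},{"fingers":0.05,"delta_pos":[0,0,0],"twist":0},{"fingers":0.05,"delta_pos":[0,0,0],"twist":0}]'

```text
time: 20.9
tcp_pos: [0.5723, 0.0213, 0.0312]
tool_rot: [-0.0, 1.0, -0.026, 0.001]
wrist_force: [-1.0, 0.7, 5.9]
width: 0.0125
grip_force: 59.3
```

```bash
python3 look.py 7; python3 - <<'E'
from h import *
im=vision.capture("scene");w=cv2.imread("pics/w7.png")
cv2.imwrite("pics/c7.png",np.hstack([cv2.resize(im[160:256,200:300],(400,384)),w[:,100:500]]))
E
```

```text
t 20.9 tcp [0.5723 0.0213 0.0312] yaw -2.96 F [-1.   0.7  5.9] w 0.0125
```

View pics/c7.png

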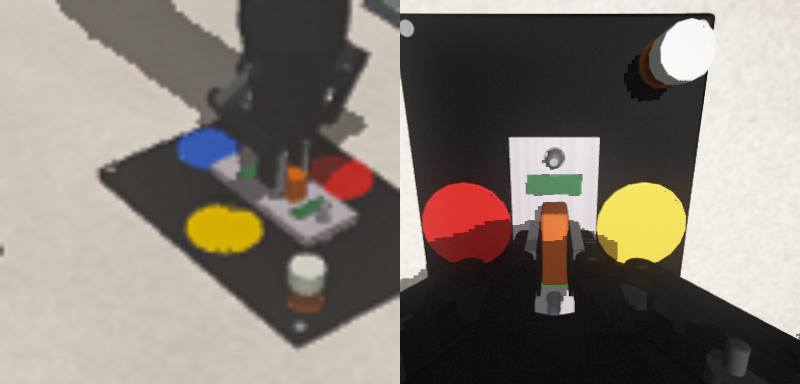

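Emit:
send_rows --plan '[{"fingers":0.05,"delta_pos":[0,0,-0.004],"twist":0},{"fingers":0.05,"delta_pos":[0,0,-0.01],"twist":0},{"fingers":0.05,"delta_pos":[0,0,-0.017],"twist":0},{"fingers":0.05,"delta_pos":[0,0,-0.025],"twist":0},{"fingers":0.05,"delta_pos":[0,0,-0.033],"twist":0}]'

```text
time: 21.5
tcp_pos: [0.5715, 0.0211, 0.064]
tool_rot: [0.0, 1.0, -0.026, -0.0]
wrist_force: [0.6, 0.4, -3.3]
width: 0.0124
grip_force: 58.7
```

Emit:
send_rows --plan '[{"fingers":0.05,"delta_pos":[0,0,-0.01],"twist":0},{"fingers":0.05,"delta_pos":[0,0,-0.022],"twist":0},{"fingers":0.05,"delta_pos":[0,0,-0.035],"twist":0},{"fingers":0.05,"delta_pos":[0,0,-0.045],"twist":0},{"fingers":0.05,"delta_pos":[0,0,-0.047],"twist":0}]'

```text
time: 22.0
tcp_pos: [0.5727, 0.0213, 0.1121]
tool_rot: [-0.0, 1.0, -0.026, 0.001]
wrist_force: [0.4, 0.3, -3.2]
width: 0.0125
grip_force: 58.8
```

```bash
python3 look.py 8; python3 - <<'E'
from h import *
im=vision.capture("scene");w=cv2.imread("pics/w8.png")
cv2.imwrite("pics/c8.png",np.hstack([cv2.resize(im[130:250,200:325],(400,384)),w[:,100:500]]))
# stage outline corners again, from the clean first top picture: line mask, inner contour
im=cv2.imread("pics/t4.png");v=im.max(2)
hull=np.zeros(v.shape,np.uint8);q=np.zeros(v.shape,bool);q[150:275,370:475]=v[150:275,370:475]<60
cv2.fillPoly(hull,[blobs(q)[0]],1);hull=cv2.erode(hull,np.ones((7,7)))
m=((v>90)&(hull>0)).astype(np.uint8);C,H=cv2.findContours(m,cv2.RETR_CCOMP,cv2.CHAIN_APPROX_NONE)
for c,h in zip(C,H[0]):
    if cv2.contourArea(c)>100: print("hole" if h[3]>=0 else "outer",rect("top",c,.03))
E
```

```text
t 22.0 tcp [0.5727 0.0213 0.1121] yaw -2.97 F [ 0.4  0.3 -3.2] w 0.0125Traceback (most recent call last):
  File "<stdin>", line 9, in <module>
TypeError: 'NoneType' object is not subscriptable
```

View pics/c8.png

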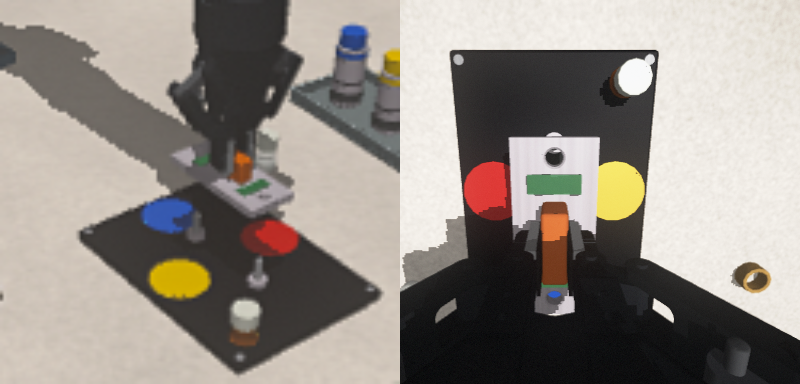

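Emit:
send_rows --plan '[{"fingers":0.05,"delta_pos":[-0.002,0.012,0],"twist":0},{"fingers":0.05,"delta_pos":[-0.006,0.034,0],"twist":0},{"fingers":0.05,"delta_pos":[-0.011,0.06,0],"twist":0},{"fingers":0.05,"delta_pos":[-0.016,0.087,0],"twist":0},{"fingers":0.05,"delta_pos":[-0.021,0.114,0],"twist":0}]'

```text
time: 22.6
tcp_pos: [0.5435, -0.0936, 0.1095]
tool_rot: [0.0, 1.0, -0.026, -0.001]
wrist_force: [0.2, 0.1, -3.2]
width: 0.0128
grip_force: 58.8
```

Emit:
send_rows --plan '[{"fingers":0.05,"delta_pos":[-0.005,0.027,0],"twist":0},{"fingers":0.05,"delta_pos":[-0.01,0.054,0],"twist":0},{"fingers":0.05,"delta_pos":[-0.015,0.081,0],"twist":0},{"fingers":0.05,"delta_pos":[-0.02,0.108,0],"twist":0},{"fingers":0.05,"delta_pos":[-0.025,0.135,0],"twist":0}]'

```text
time: 23.1
tcp_pos: [0.5112, -0.227, 0.1095]
tool_rot: [-0.0, 1.0, -0.026, -0.001]
wrist_force: [-0.4, 1.1, -2.5]
width: 0.0123
grip_force: 58.8
```

Emit:
send_rows --plan '[{"fingers":0.05,"delta_pos":[-0.005,0.027,0],"twist":0.5},{"fingers":0.05,"delta_pos":[-0.01,0.054,0],"twist":1.0},{"fingers":0.05,"delta_pos":[-0.016,0.084,0],"twist":1.6},{"fingers":0.05,"delta_pos":[-0.021,0.112,0],"twist":2.1},{"fingers":0.05,"delta_pos":[-0.025,0.13,0],"twist":2.5}]'

```text
time: 23.6
tcp_pos: [0.4788, -0.3568, 0.1096]
tool_rot: [0.001, 0.987, -0.159, -0.001]
wrist_force: [-0.1, 0.1, -2.3]
width: 0.0129
grip_force: 58.8
```

Emit:
send_rows --plan '[{"fingers":0.05,"delta_pos":[0,0,0.005],"twist":0},{"fingers":0.05,"delta_pos":[0,0,0.015],"twist":0},{"fingers":0.05,"delta_pos":[0,0,0.025],"twist":0},{"fingers":0.05,"delta_pos":[0,0,0.03],"twist":0},{"fingers":0.05,"delta_pos":[0,0,0.03],"twist":0}]'

```text
time: 24.1
tcp_pos: [0.4808, -0.3521, 0.0789]
tool_rot: [-0.001, 0.988, -0.155, -0.001]
wrist_force: [-0.8, 0.2, -2.6]
width: 0.0126
grip_force: 58.8
```

```bash
python3 look.py 9; python3 - <<'E'
from h import *
im=vision.capture("scene");w=cv2.imread("pics/w9.png")
cv2.imwrite("pics/c9.png",np.hstack([cv2.resize(im[180:300,60:185],(400,384)),w[:,60:460]]))
E
```

```text
t 24.1 tcp [ 0.4808 -0.3521  0.0789] yaw -17.86 F [-0.8  0.2 -2.6] w 0.0126
```

View pics/c9.png

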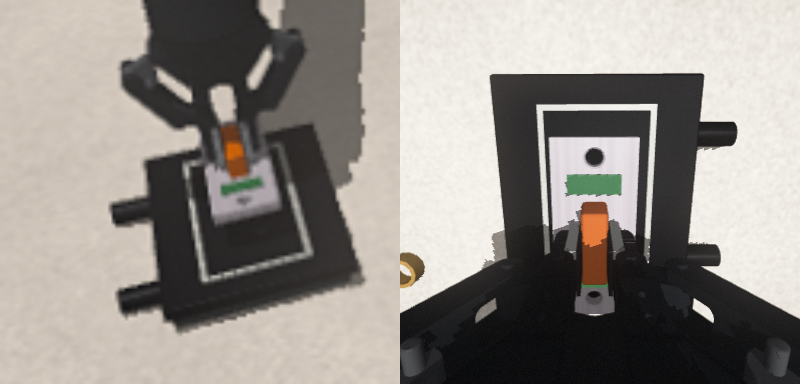

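```bash
python3 - <<'E'
from h import *
o=monitor.get_obs();p=vision.camera_params("wrist");w=cv2.imread("pics/w9.png").min(2)
print(np.where(w[150]>130)[0][[0,-1]], [list(np.where(w[r,195:330]>130)[0]+195)[:8]+list(np.where(w[r,195:330]>130)[0]+195)[-8:] for r in (120,130)], np.where(w[90:140,260]>130)[0]+90)
P=ground("wrist",[[206.5,112],[310.5,110],[209,150],[307,150]],.03,p)[:,:2]-o["tcp_pos"][:2]
a=np.radians(-17.9);R=np.array([[np.cos(a),np.sin(a)],[-np.sin(a),np.cos(a)]])
print((P@R.T*1000).round(1))
E
```

```text
[  0 511] [[np.int64(197), np.int64(198), np.int64(199), np.int64(200), np.int64(201), np.int64(202), np.int64(203), np.int64(310), np.int64(203), np.int64(310), np.int64(311), np.int64(312), np.int64(313), np.int64(314), np.int64(315), np.int64(316)], [np.int64(198), np.int64(199), np.int64(200), np.int64(201), np.int64(202), np.int64(203), np.int64(310), np.int64(311), np.int64(202), np.int64(203), np.int64(310), np.int64(311), np.int64(312), np.int64(313), np.int64(314), np.int64(315)]] [104 105 106 107 108 109 110 137 138 139]
[[ 67.9  32. ]
 [ 69.2 -37.9]
 [ 42.4  31.5]
 [ 42.4 -36.9]]
```

Emit:
send_rows --plan '[{"fingers":0.05,"delta_pos":[0.001,0.0015,0.008],"twist":0},{"fingers":0.05,"delta_pos":[0.001,0.0015,0.02],"twist":0},{"fingers":0.05,"delta_pos":[0.001,0.0015,0.03],"twist":0},{"fingers":0.05,"delta_pos":[0.001,0.0015,0.035],"twist":0},{"fingers":0.05,"delta_pos":[0.001,0.0015,0.036],"twist":0}]'

```text
time: 24.7
tcp_pos: [0.481, -0.355, 0.0435]
tool_rot: [-0.0, 0.988, -0.156, -0.001]
wrist_force: [-1.6, 0.7, -0.7]
width: 0.0124
grip_force: 59.1
```

Emit:
send_rows --plan '[{"fingers":0.05,"delta_pos":[0,0,0.001],"twist":0},{"fingers":0.05,"delta_pos":[0,0,0.001],"twist":0}]'

```text
time: 24.9
tcp_pos: [0.4815, -0.3552, 0.0435]
tool_rot: [-0.0, 0.988, -0.156, -0.0]
wrist_force: [-0.8, 1.1, -1.1]
width: 0.0124
grip_force: 59.1
```

Emit:
send_rows --plan '[{"fingers":0.05,"delta_pos":[0,0,0.001],"twist":0},{"fingers":0.05,"delta_pos":[0,0,0.001],"twist":0}]'

```text
time: 25.1
tcp_pos: [0.4816, -0.3553, 0.0433]
tool_rot: [-0.0, 0.988, -0.156, -0.0]
wrist_force: [-4.8, 3.0, 9.5]
width: 0.0127
grip_force: 60.4
```

Emit:
send_rows --plan '[{"fingers":0.35,"delta_pos":[0,0,0],"twist":0},{"fingers":0.5,"delta_pos":[0,0,0],"twist":0},{"fingers":0.5,"delta_pos":[0,0,0],"twist":0},{"fingers":0.62,"delta_pos":[0,0,-0.015],"twist":0},{"fingers":0.62,"delta_pos":[0,0,-0.045],"twist":0}]'

```text
time: 25.6
tcp_pos: [0.4803, -0.3544, 0.0866]
tool_rot: [-0.001, 0.988, -0.156, -0.002]
wrist_force: [0.2, -0.7, 0.5]
width: 0.0529
grip_force: 0.0
```

Emit:
send_rows --plan '[{"fingers":0.62,"delta_pos":[0,0,-0.045],"twist":-1},{"fingers":0.62,"delta_pos":[0,0,-0.075],"twist":-2},{"fingers":0.62,"delta_pos":[0,0,-0.075],"twist":-3},{"fingers":0.62,"delta_pos":[0,0,-0.075],"twist":-3},{"fingers":0.62,"delta_pos":[0,0,-0.075],"twist":-3}]'

```text
time: 26.1
tcp_pos: [0.4813, -0.3553, 0.1624]
tool_rot: [-0.0, 1.0, -0.001, -0.0]
wrist_force: [-0.7, -0.1, -0.4]
width: 0.053
grip_force: 0.0
```

```bash
python3 look.py 10; python3 - <<'E'
from h import *
im=vision.capture("scene");w=cv2.imread("pics/w10.png");t=vision.capture("top");cv2.imwrite("pics/t10.png",t)
cv2.imwrite("pics/c10.png",np.hstack([cv2.resize(im[180:300,60:185],(400,384)),w[:,60:460]]))
b=cv2.imread("pics/w10.png")
for c in blobs(hsvmask(b,"orange"),60)[:1]: print("rib",rect("wrist",c,.06))
E
```

```text
t 26.1 tcp [ 0.4813 -0.3553  0.1624] yaw -0.13 F [-0.7 -0.1 -0.4] w 0.053
rib (array([ 483.4, -355. ], dtype=float32), np.float32(41.9), np.float32(14.1), np.float32(-18.3))
```

View pics/c10.png

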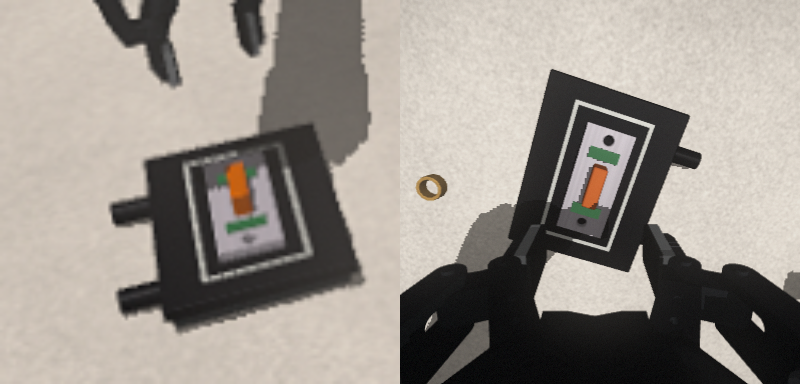

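Emit:
send_rows --plan '[{"fingers":0.62,"delta_pos":[0.001,-0.03,0],"twist":0},{"fingers":0.62,"delta_pos":[0.002,-0.075,0],"twist":0},{"fingers":0.62,"delta_pos":[0.003,-0.12,0],"twist":0},{"fingers":0.62,"delta_pos":[0.004,-0.165,0],"twist":0},{"fingers":0.62,"delta_pos":[0.005,-0.21,0],"twist":0}]'

```text
time: 26.75
tcp_pos: [0.486, -0.1435, 0.1619]
tool_rot: [-0.0, 1.0, -0.0, -0.0]
wrist_force: [1.0, -0.0, -0.0]
width: 0.0531
grip_force: 0.0
```

Emit:
send_rows --plan '[{"fingers":0.62,"delta_pos":[0.001,-0.045,0],"twist":0},{"fingers":0.62,"delta_pos":[0.002,-0.09,0],"twist":0},{"fingers":0.62,"delta_pos":[0.003,-0.135,0],"twist":0},{"fingers":0.62,"delta_pos":[0.004,-0.18,0],"twist":0},{"fingers":0.62,"delta_pos":[0.006,-0.225,0],"twist":0}]'

```text
time: 27.25
tcp_pos: [0.4918, 0.0814, 0.1619]
tool_rot: [0.0, 1.0, -0.0, -0.0]
wrist_force: [1.6, 0.2, -0.6]
width: 0.0529
grip_force: 0.0
```

Emit:
send_rows --plan '[{"fingers":0.62,"delta_pos":[0.001,-0.045,0],"twist":0},{"fingers":0.62,"delta_pos":[0.003,-0.09,0],"twist":0},{"fingers":0.62,"delta_pos":[0.005,-0.135,0],"twist":0},{"fingers":0.62,"delta_pos":[0.007,-0.18,0],"twist":0},{"fingers":0.62,"delta_pos":[0.008,-0.22,0],"twist":0}]'

```text
time: 27.75
tcp_pos: [0.4996, 0.3021, 0.1618]
tool_rot: [0.0, 1.0, 0.0, -0.0]
wrist_force: [1.0, 0.4, -0.4]
width: 0.0534
grip_force: 0.0
```

Emit:
send_rows --plan '[{"fingers":0.62,"delta_pos":[0,-0.02,0],"twist":0},{"fingers":0.62,"delta_pos":[0,-0.037,0],"twist":0},{"fingers":0.62,"delta_pos":[0,-0.04,0],"twist":0},{"fingers":0.62,"delta_pos":[0,-0.04,0],"twist":0},{"fingers":0.62,"delta_pos":[0,-0.04,0],"twist":0}]'

```text
time: 28.25
tcp_pos: [0.5007, 0.3377, 0.162]
tool_rot: [0.001, 1.0, -0.001, -0.0]
wrist_force: [0.4, -0.3, -0.1]
width: 0.0531
grip_force: 0.0
```

```bash
python3 look.py 11 yellow:.094 red:.094 blue:.094
```

```text
t 28.25 tcp [0.5007 0.3377 0.162 ] yaw -0.08 F [ 0.4 -0.3 -0.1] w 0.0531
yellow (235, 180, 38, 39) (array([500.8, 338.1], dtype=float32), np.float32(30.5), np.float32(30.2), np.float32(-31.0))
red (241, 89, 41, 43) (array([570. , 332.4], dtype=float32), np.float32(29.6), np.float32(29.4), np.float32(26.0))
red (487, 78, 25, 56) (array([570.1, 158.5], dtype=float32), np.float32(39.5), np.float32(17.0), np.float32(13.8))
blue (228, 256, 34, 39) (array([432.6, 346.1], dtype=float32), np.float32(37.2), np.float32(28.8), np.float32(-0.1))
```

Emit:
send_rows --plan '[{"fingers":0.62,"delta_pos":[0,0,0.025],"twist":0},{"fingers":0.62,"delta_pos":[0,0,0.06],"twist":0},{"fingers":0.62,"delta_pos":[0,0,0.095],"twist":0},{"fingers":0.62,"delta_pos":[0,0,0.117],"twist":0},{"fingers":0.62,"delta_pos":[0,0,0.125],"twist":0}]'

```text
time: 28.8
tcp_pos: [0.4993, 0.3371, 0.035]
tool_rot: [0.002, 1.0, -0.0, -0.002]
wrist_force: [0.1, -0.3, -0.3]
width: 0.0529
grip_force: 0.0
```

Emit:
send_rows --plan '[{"fingers":0.62,"delta_pos":[0,0,0],"twist":0},{"fingers":0.3,"delta_pos":[0,0,0],"twist":0},{"fingers":0.3,"delta_pos":[0,0,0],"twist":0},{"fingers":0.3,"delta_pos":[0,0,0],"twist":0}]'

```text
time: 29.2
tcp_pos: [0.5013, 0.3397, 0.0388]
tool_rot: [-0.0, 1.0, 0.0, 0.001]
wrist_force: [-1.1, -2.4, 5.6]
width: 0.0347
grip_force: 59.8
```

Emit:
send_rows --plan '[{"fingers":0.3,"delta_pos":[0,0,-0.01],"twist":0},{"fingers":0.3,"delta_pos":[0,0,-0.025],"twist":0},{"fingers":0.3,"delta_pos":[0,0,-0.045],"twist":0},{"fingers":0.3,"delta_pos":[0,0,-0.07],"twist":0},{"fingers":0.3,"delta_pos":[0,0,-0.085],"twist":0}]'

```text
time: 29.7
tcp_pos: [0.5009, 0.3406, 0.1252]
tool_rot: [-0.001, 1.0, 0.0, 0.001]
wrist_force: [-0.2, 0.8, -1.9]
width: 0.0348
grip_force: 59.9
```

Emit:
send_rows --plan '[{"fingers":0.3,"delta_pos":[0.003,0.02,0],"twist":0},{"fingers":0.3,"delta_pos":[0.008,0.05,0],"twist":0},{"fingers":0.3,"delta_pos":[0.014,0.08,0],"twist":0},{"fingers":0.3,"delta_pos":[0.02,0.11,0],"twist":0},{"fingers":0.3,"delta_pos":[0.026,0.14,0],"twist":0}]'

```text
time: 30.2
tcp_pos: [0.5264, 0.1986, 0.1229]
tool_rot: [-0.0, 1.0, 0.0, 0.0]
wrist_force: [0.6, -0.2, -2.8]
width: 0.0348
grip_force: 60.1
```

Emit:
send_rows --plan '[{"fingers":0.3,"delta_pos":[0.006,0.03,0],"twist":0},{"fingers":0.3,"delta_pos":[0.012,0.06,0],"twist":0},{"fingers":0.3,"delta_pos":[0.018,0.09,0],"twist":0},{"fingers":0.3,"delta_pos":[0.024,0.12,0],"twist":0},{"fingers":0.3,"delta_pos":[0.03,0.15,0],"twist":0}]'

```text
time: 30.7
tcp_pos: [0.5565, 0.0486, 0.1229]
tool_rot: [-0.0, 1.0, 0.0, 0.0]
wrist_force: [0.5, 0.3, -1.4]
width: 0.0347
grip_force: 60.1
```

Emit:
send_rows --plan '[{"fingers":0.3,"delta_pos":[0.006,0.03,0],"twist":0},{"fingers":0.3,"delta_pos":[0.011,0.06,0],"twist":0},{"fingers":0.3,"delta_pos":[0.014,0.077,0],"twist":0},{"fingers":0.3,"delta_pos":[0.014,0.082,0.01],"twist":0},{"fingers":0.3,"delta_pos":[0.014,0.082,0.03],"twist":0}]'

```text
time: 31.2
tcp_pos: [0.5716, -0.0328, 0.0931]
tool_rot: [0.0, 1.0, -0.0, 0.002]
wrist_force: [-0.5, 0.1, -3.6]
width: 0.0348
grip_force: 60.1
```

Emit:
send_rows --plan '[{"fingers":0.3,"delta_pos":[0,0,0.015],"twist":0},{"fingers":0.3,"delta_pos":[0,0,0.03],"twist":0},{"fingers":0.3,"delta_pos":[0,0,0.035],"twist":0},{"fingers":0.3,"delta_pos":[0,0,0.035],"twist":0},{"fingers":0.3,"delta_pos":[0,0,0.035],"twist":0}]'

```text
time: 31.7
tcp_pos: [0.5708, -0.032, 0.0576]
tool_rot: [-0.0, 1.0, 0.001, 0.0]
wrist_force: [-0.0, 0.0, -2.5]
width: 0.0349
grip_force: 60.0
```

```bash
python3 look.py 12 yellow:.015 red:.015; python3 - <<'E'
from h import *
im=vision.capture("scene");w=cv2.imread("pics/w12.png")
cv2.imwrite("pics/c12.png",np.hstack([cv2.resize(im[160:256,200:300],(400,384)),w[:,100:500]]))
E
```

```text
t 31.7 tcp [ 0.5708 -0.032   0.0576] yaw 0.06 F [-0.   0.  -2.5] w 0.0349
yellow (213, 247, 81, 69) (array([512.4, -29. ], dtype=float32), np.float32(62.9), np.float32(58.6), np.float32(-82.6))
yellow (216, 175, 78, 47) (array([580.4, -32.5], dtype=float32), np.float32(55.2), np.float32(33.5), np.float32(89.2))
yellow (226, 229, 64, 22) (array([550. , -35.3], dtype=float32), np.float32(47.0), np.float32(14.1), np.float32(82.8))
red (63, 166, 81, 76) (array([575. ,  75.5], dtype=float32), np.float32(56.1), np.float32(55.2), np.float32(-49.5))
```

View pics/c12.png

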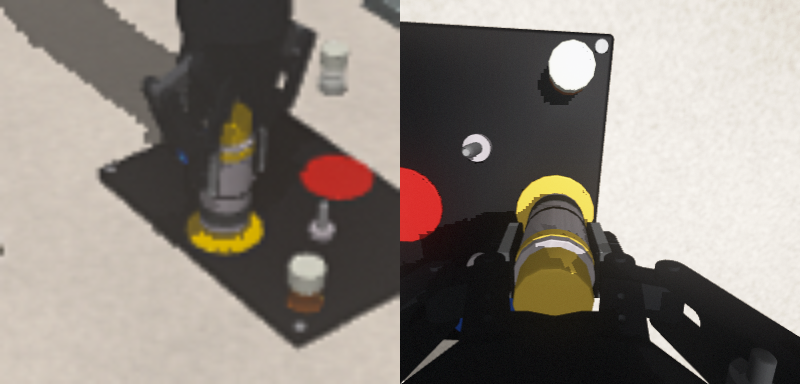

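Emit:
send_rows --plan '[{"fingers":0.3,"delta_pos":[-0.001,0,0.003],"twist":0},{"fingers":0.3,"delta_pos":[-0.001,0,0.006],"twist":0},{"fingers":0.3,"delta_pos":[-0.001,0,0.007],"twist":0},{"fingers":0.3,"delta_pos":[-0.001,0,0.007],"twist":0}]'

```text
time: 32.2
tcp_pos: [0.5693, -0.0324, 0.0501]
tool_rot: [0.0, 1.0, 0.0, -0.0]
wrist_force: [-0.1, 0.5, -3.1]
width: 0.0347
grip_force: 60.0
```

Emit:
send_rows --plan '[{"fingers":0.3,"delta_pos":[0,0,0.001],"twist":0},{"fingers":0.3,"delta_pos":[0,0,0.001],"twist":0}]'

```text
time: 32.4
tcp_pos: [0.5696, -0.0323, 0.0498]
tool_rot: [0.0, 1.0, 0.0, 0.0]
wrist_force: [-2.2, 0.3, 3.7]
width: 0.0347
grip_force: 60.8
```

Emit:
send_rows --plan '[{"fingers":0.3,"delta_pos":[0,0,0.001],"twist":0},{"fingers":0.3,"delta_pos":[0,0,0.001],"twist":0}]'

```text
time: 32.6
tcp_pos: [0.5698, -0.0324, 0.0497]
tool_rot: [0.0, 1.0, 0.0, 0.0]
wrist_force: [-5.4, -1.7, 14.1]
width: 0.035
grip_force: 61.8
```

Emit:
send_rows --plan '[{"fingers":0.62,"delta_pos":[0,0,0],"twist":0},{"fingers":0.62,"delta_pos":[0,0,0],"twist":0},{"fingers":0.62,"delta_pos":[0,0,-0.01],"twist":0},{"fingers":0.62,"delta_pos":[0,0,-0.04],"twist":0},{"fingers":0.62,"delta_pos":[0,0,-0.075],"twist":0}]'

```text
time: 33.1
tcp_pos: [0.5685, -0.0322, 0.1237]
tool_rot: [-0.0, 1.0, 0.0, -0.001]
wrist_force: [0.6, 0.3, 0.1]
width: 0.0531
grip_force: 0.0
```

Emit:
send_rows --plan '[{"fingers":0.62,"delta_pos":[0,-0.01,-0.03],"twist":0},{"fingers":0.62,"delta_pos":[0,-0.05,-0.037],"twist":0},{"fingers":0.62,"delta_pos":[0,-0.095,-0.037],"twist":0},{"fingers":0.62,"delta_pos":[0.001,-0.14,-0.037],"twist":0},{"fingers":0.62,"delta_pos":[0.001,-0.185,-0.037],"twist":0}]'

```text
time: 33.6
tcp_pos: [0.5705, 0.1544, 0.1612]
tool_rot: [-0.0, 1.0, 0.0, 0.001]
wrist_force: [0.6, 0.7, -0.8]
width: 0.0527
grip_force: 0.0
```

Emit:
send_rows --plan '[{"fingers":0.62,"delta_pos":[0,-0.045,0],"twist":0},{"fingers":0.62,"delta_pos":[0,-0.09,0],"twist":0},{"fingers":0.62,"delta_pos":[0,-0.135,0],"twist":0},{"fingers":0.62,"delta_pos":[0,-0.165,0],"twist":0},{"fingers":0.62,"delta_pos":[0,-0.18,0],"twist":0}]'

```text
time: 34.1
tcp_pos: [0.5689, 0.3369, 0.1609]
tool_rot: [-0.001, 1.0, 0.002, -0.0]
wrist_force: [-0.6, 0.7, 0.1]
width: 0.053
grip_force: 0.0
```

Emit:
send_rows --plan '[{"fingers":0.62,"delta_pos":[0,0,0],"twist":0},{"fingers":0.62,"delta_pos":[0,0,0],"twist":0},{"fingers":0.62,"delta_pos":[0,0,0],"twist":0}]'

```text
time: 34.4
tcp_pos: [0.5712, 0.3296, 0.1602]
tool_rot: [0.001, 1.0, -0.001, 0.0]
wrist_force: [0.7, 0.7, 0.0]
width: 0.0531
grip_force: 0.0
```

```bash
python3 look.py 13 red:.094 blue:.094
```

```text
t 34.4 tcp [0.5712 0.3296 0.1602] yaw -0.14 F [0.7 0.7 0. ] w 0.0531
red (466, 148, 46, 52) (array([591.5, 148.6], dtype=float32), np.float32(40.4), np.float32(33.8), np.float32(13.6))
red (232, 180, 38, 40) (array([572.1, 332.4], dtype=float32), np.float32(32.4), np.float32(29.5), np.float32(-0.2))
blue (495, 229, 17, 42) (array([526.3, 122.2], dtype=float32), np.float32(38.6), np.float32(12.9), np.float32(13.4))
```

Emit:
send_rows --plan '[{"fingers":0.62,"delta_pos":[0.0005,0,0.02],"twist":0},{"fingers":0.62,"delta_pos":[0.0005,0,0.055],"twist":0},{"fingers":0.62,"delta_pos":[0.0005,0,0.09],"twist":0},{"fingers":0.62,"delta_pos":[0.0005,0,0.115],"twist":0},{"fingers":0.62,"delta_pos":[0.0005,0,0.123],"twist":0}]'

```text
time: 34.95
tcp_pos: [0.5694, 0.3298, 0.0344]
tool_rot: [0.002, 1.0, -0.0, -0.002]
wrist_force: [-0.4, 0.1, 0.1]
width: 0.053
grip_force: 0.0
```

Emit:
send_rows --plan '[{"fingers":0.62,"delta_pos":[0,0,0],"twist":0},{"fingers":0.3,"delta_pos":[0,0,0],"twist":0},{"fingers":0.3,"delta_pos":[0,0,0],"twist":0},{"fingers":0.3,"delta_pos":[0,0,0],"twist":0}]'

```text
time: 35.35
tcp_pos: [0.572, 0.333, 0.0392]
tool_rot: [-0.001, 1.0, 0.0, 0.001]
wrist_force: [0.1, -1.7, 5.6]
width: 0.0348
grip_force: 60.0
```

Emit:
send_rows --plan '[{"fingers":0.3,"delta_pos":[0,0,-0.01],"twist":0},{"fingers":0.3,"delta_pos":[0,0,-0.025],"twist":0},{"fingers":0.3,"delta_pos":[0,0,-0.045],"twist":0},{"fingers":0.3,"delta_pos":[0,0,-0.065],"twist":0},{"fingers":0.3,"delta_pos":[0,0,-0.075],"twist":0}]'

```text
time: 35.85
tcp_pos: [0.5715, 0.3336, 0.1152]
tool_rot: [-0.001, 1.0, 0.0, 0.001]
wrist_force: [-0.8, -0.7, -2.5]
width: 0.035
grip_force: 60.0
```

Emit:
send_rows --plan '[{"fingers":0.3,"delta_pos":[0,0.02,0],"twist":0},{"fingers":0.3,"delta_pos":[0,0.05,0],"twist":0},{"fingers":0.3,"delta_pos":[0.001,0.08,0],"twist":0},{"fingers":0.3,"delta_pos":[0.002,0.11,0],"twist":0},{"fingers":0.3,"delta_pos":[0.002,0.14,0],"twist":0}]'

```text
time: 36.35
tcp_pos: [0.5722, 0.1902, 0.1118]
tool_rot: [0.0, 1.0, 0.0, -0.0]
wrist_force: [0.4, -0.6, -3.2]
width: 0.0352
grip_force: 60.2
```

Emit:
send_rows --plan '[{"fingers":0.3,"delta_pos":[0,0.03,0],"twist":0},{"fingers":0.3,"delta_pos":[0.001,0.06,0],"twist":0},{"fingers":0.3,"delta_pos":[0.002,0.09,0],"twist":0},{"fingers":0.3,"delta_pos":[0.002,0.108,0],"twist":0},{"fingers":0.3,"delta_pos":[0.002,0.117,0.01],"twist":0}]'

```text
time: 36.85
tcp_pos: [0.5753, 0.0723, 0.1027]
tool_rot: [0.001, 1.0, -0.001, 0.001]
wrist_force: [0.5, -1.0, -2.5]
width: 0.035
grip_force: 60.2
```

Emit:
send_rows --plan '[{"fingers":0.3,"delta_pos":[0,0,0.015],"twist":0},{"fingers":0.3,"delta_pos":[0,0,0.032],"twist":0},{"fingers":0.3,"delta_pos":[0,0,0.045],"twist":0},{"fingers":0.3,"delta_pos":[0,0,0.051],"twist":0},{"fingers":0.3,"delta_pos":[0,0,0.051],"twist":0}]'

```text
time: 37.35
tcp_pos: [0.5744, 0.077, 0.0507]
tool_rot: [-0.0, 1.0, 0.001, -0.001]
wrist_force: [0.6, 1.0, -2.8]
width: 0.0348
grip_force: 60.3
```

```bash
python3 look.py 14 red:.015 yellow:.015
```

```text
t 37.35 tcp [0.5744 0.077  0.0507] yaw 0.14 F [ 0.6  1.  -2.8] w 0.0348
red (214, 247, 80, 69) (array([521.1,  78. ], dtype=float32), np.float32(59.6), np.float32(57.3), np.float32(-87.8))
red (216, 174, 81, 56) (array([583.6,  76.1], dtype=float32), np.float32(55.1), np.float32(38.5), np.float32(-87.8))
red (215, 229, 79, 34) (array([550.9,  76.9], dtype=float32), np.float32(56.3), np.float32(25.4), np.float32(89.3))
yellow (371, 182, 82, 76) (array([572.3, -27.8], dtype=float32), np.float32(55.1), np.float32(46.1), np.float32(-33.5))
yellow (473, 260, 39, 78) (array([ 504.2, -101.9], dtype=float32), np.float32(70.0), np.float32(27.1), np.float32(13.7))
yellow (449, 239, 63, 43) (array([543.3, -82.3], dtype=float32), np.float32(46.2), np.float32(17.0), np.float32(-47.5))
```

Emit:
send_rows --plan '[{"fingers":0.3,"delta_pos":[0,0,0.001],"twist":0},{"fingers":0.3,"delta_pos":[0,0,0.002],"twist":0}]'

```text
time: 37.6
tcp_pos: [0.5751, 0.0764, 0.0501]
tool_rot: [-0.0, 1.0, 0.001, 0.0]
wrist_force: [-5.2, -1.2, 15.0]
width: 0.0347
grip_force: 61.5
```

Emit:
send_rows --plan '[{"fingers":0.3,"delta_pos":[0,0,0.001],"twist":0},{"fingers":0.3,"delta_pos":[0,0,0.001],"twist":0}]'

```text
time: 37.8
tcp_pos: [0.5752, 0.0764, 0.05]
tool_rot: [-0.0, 1.0, 0.001, 0.0]
wrist_force: [-6.3, -0.3, 15.8]
width: 0.0348
grip_force: 62.3
```

Emit:
send_rows --plan '[{"fingers":0.62,"delta_pos":[0,0,0],"twist":0},{"fingers":0.62,"delta_pos":[0,0,0],"twist":0},{"fingers":0.62,"delta_pos":[0,0,-0.01],"twist":0},{"fingers":0.62,"delta_pos":[0,0,-0.04],"twist":0},{"fingers":0.62,"delta_pos":[0,0,-0.075],"twist":0}]'

```text
time: 38.3
tcp_pos: [0.574, 0.0756, 0.1236]
tool_rot: [0.0, 1.0, 0.0, -0.001]
wrist_force: [1.1, 0.5, 0.2]
width: 0.0526
grip_force: 0.0
```

Emit:
send_rows --plan '[{"fingers":0.62,"delta_pos":[0,-0.01,-0.03],"twist":0},{"fingers":0.62,"delta_pos":[-0.02,-0.05,-0.037],"twist":0},{"fingers":0.62,"delta_pos":[-0.041,-0.09,-0.037],"twist":0},{"fingers":0.62,"delta_pos":[-0.063,-0.13,-0.037],"twist":0},{"fingers":0.62,"delta_pos":[-0.085,-0.17,-0.037],"twist":0}]'

```text
time: 38.8
tcp_pos: [0.489, 0.2471, 0.1611]
tool_rot: [-0.0, 1.0, 0.0, 0.001]
wrist_force: [0.5, 0.6, -0.3]
width: 0.053
grip_force: 0.0
```

Emit:
send_rows --plan '[{"fingers":0.62,"delta_pos":[-0.022,-0.04,0],"twist":0},{"fingers":0.62,"delta_pos":[-0.044,-0.08,0],"twist":0},{"fingers":0.62,"delta_pos":[-0.06,-0.101,0],"twist":0},{"fingers":0.62,"delta_pos":[-0.06,-0.101,0],"twist":0},{"fingers":0.62,"delta_pos":[-0.06,-0.101,0],"twist":0}]'

```text
time: 39.3
tcp_pos: [0.4297, 0.3467, 0.1607]
tool_rot: [0.0, 1.0, 0.001, 0.0]
wrist_force: [0.7, -0.5, 0.3]
width: 0.0528
grip_force: 0.0
```

Emit:
send_rows --plan '[{"fingers":0.62,"delta_pos":[0,0,0],"twist":0}]'

```text
time: 39.4
tcp_pos: [0.4308, 0.3452, 0.1604]
tool_rot: [0.0, 1.0, -0.001, 0.0]
wrist_force: [0.1, -0.4, 1.0]
width: 0.0529
grip_force: 0.0
```

```bash
python3 look.py 15 blue:.094
```

```text
t 39.4 tcp [0.4308 0.3452 0.1604] yaw -0.08 F [ 0.1 -0.4  1. ] w 0.0529
blue (234, 182, 38, 39) (array([430.5, 346.4], dtype=float32), np.float32(31.7), np.float32(29.6), np.float32(-0.1))
```

Emit:
send_rows --plan '[{"fingers":0.62,"delta_pos":[0,0,0.02],"twist":0},{"fingers":0.62,"delta_pos":[0,0,0.055],"twist":0},{"fingers":0.62,"delta_pos":[0,0,0.09],"twist":0},{"fingers":0.62,"delta_pos":[0,0,0.115],"twist":0},{"fingers":0.62,"delta_pos":[0,0,0.123],"twist":0}]'

```text
time: 39.95
tcp_pos: [0.4292, 0.344, 0.0348]
tool_rot: [0.002, 1.0, -0.001, -0.001]
wrist_force: [-0.6, -0.2, -0.5]
width: 0.053
grip_force: 0.0
```

Emit:
send_rows --plan '[{"fingers":0.62,"delta_pos":[0,0,0],"twist":0},{"fingers":0.3,"delta_pos":[0,0,0],"twist":0},{"fingers":0.3,"delta_pos":[0,0,0],"twist":0},{"fingers":0.3,"delta_pos":[0,0,0],"twist":0}]'

```text
time: 40.35
tcp_pos: [0.4308, 0.347, 0.0387]
tool_rot: [-0.001, 1.0, 0.0, 0.001]
wrist_force: [-0.4, -1.0, 6.1]
width: 0.0346
grip_force: 59.9
```

Emit:
send_rows --plan '[{"fingers":0.3,"delta_pos":[0,0,-0.01],"twist":0},{"fingers":0.3,"delta_pos":[0,0,-0.025],"twist":0},{"fingers":0.3,"delta_pos":[0,0,-0.045],"twist":0},{"fingers":0.3,"delta_pos":[0,0,-0.065],"twist":0},{"fingers":0.3,"delta_pos":[0,0,-0.075],"twist":0}]'

```text
time: 40.85
tcp_pos: [0.4304, 0.3475, 0.1149]
tool_rot: [-0.001, 1.0, 0.0, 0.001]
wrist_force: [-0.6, 0.2, -2.6]
width: 0.0347
grip_force: 59.9
```

Emit:
send_rows --plan '[{"fingers":0.3,"delta_pos":[0.003,0.02,0],"twist":0},{"fingers":0.3,"delta_pos":[0.009,0.05,0],"twist":0},{"fingers":0.3,"delta_pos":[0.015,0.08,0],"twist":0},{"fingers":0.3,"delta_pos":[0.021,0.11,0],"twist":0},{"fingers":0.3,"delta_pos":[0.027,0.14,0],"twist":0}]'

```text
time: 41.35
tcp_pos: [0.4568, 0.2054, 0.1127]
tool_rot: [-0.0, 1.0, 0.0, 0.0]
wrist_force: [0.5, -0.5, -2.0]
width: 0.0348
grip_force: 60.1
```

Emit:
send_rows --plan '[{"fingers":0.3,"delta_pos":[0.006,0.03,0],"twist":0},{"fingers":0.3,"delta_pos":[0.012,0.06,0],"twist":0},{"fingers":0.3,"delta_pos":[0.018,0.09,0],"twist":0},{"fingers":0.3,"delta_pos":[0.023,0.12,0],"twist":0},{"fingers":0.3,"delta_pos":[0.028,0.15,0],"twist":0}]'

```text
time: 41.85
tcp_pos: [0.4849, 0.0554, 0.1127]
tool_rot: [-0.0, 1.0, 0.0, 0.0]
wrist_force: [0.2, -0.6, -2.3]
width: 0.0351
grip_force: 60.1
```

Emit:
send_rows --plan '[{"fingers":0.3,"delta_pos":[0.003,0.02,0],"twist":0},{"fingers":0.3,"delta_pos":[0.004,0.031,0.007],"twist":0},{"fingers":0.3,"delta_pos":[0.004,0.031,0.025],"twist":0},{"fingers":0.3,"delta_pos":[0.004,0.031,0.045],"twist":0},{"fingers":0.3,"delta_pos":[0.004,0.031,0.058],"twist":0}]'

```text
time: 42.35
tcp_pos: [0.4881, 0.0263, 0.053]
tool_rot: [-0.0, 1.0, 0.001, -0.001]
wrist_force: [-0.6, 0.5, -1.9]
width: 0.0346
grip_force: 60.1
```

Emit:
send_rows --plan '[{"fingers":0.3,"delta_pos":[0,0,0.002],"twist":0},{"fingers":0.3,"delta_pos":[0,0,0.002],"twist":0},{"fingers":0.3,"delta_pos":[0,0,0.002],"twist":0}]'

```text
time: 42.65
tcp_pos: [0.4894, 0.026, 0.0529]
tool_rot: [-0.0, 1.0, 0.001, 0.001]
wrist_force: [-0.7, -0.3, -2.3]
width: 0.0346
grip_force: 60.1
```

```bash
python3 look.py 16 blue:.015
```

```text
t 42.65 tcp [0.4894 0.026  0.0529] yaw 0.07 F [-0.7 -0.3 -2.3] w 0.0346
blue (214, 249, 80, 67) (array([434.1,  27. ], dtype=float32), np.float32(60.2), np.float32(56.3), np.float32(-87.9))
blue (215, 176, 80, 55) (array([497. ,  26.2], dtype=float32), np.float32(55.2), np.float32(38.4), np.float32(-87.9))
blue (215, 231, 79, 34) (array([463.2,  26.1], dtype=float32), np.float32(57.2), np.float32(26.1), np.float32(-89.9))
```

Emit:
send_rows --plan '[{"fingers":0.3,"delta_pos":[-0.0005,0,0.001],"twist":0},{"fingers":0.3,"delta_pos":[-0.0005,0,0.002],"twist":0}]'

```text
time: 42.9
tcp_pos: [0.4887, 0.0256, 0.0507]
tool_rot: [0.0, 1.0, 0.0, 0.0]
wrist_force: [0.4, -0.4, -1.4]
width: 0.0345
grip_force: 60.1
```

Emit:
send_rows --plan '[{"fingers":0.3,"delta_pos":[0,0,0.001],"twist":0},{"fingers":0.3,"delta_pos":[0,0,0.001],"twist":0}]'

```text
time: 43.1
tcp_pos: [0.4886, 0.0256, 0.0498]
tool_rot: [0.0, 1.0, 0.0, 0.0]
wrist_force: [-1.8, 0.2, 4.4]
width: 0.0348
grip_force: 60.8
```

Emit:
send_rows --plan '[{"fingers":0.3,"delta_pos":[0,0,0.0005],"twist":0},{"fingers":0.3,"delta_pos":[0,0,0.001],"twist":0}]'

```text
time: 43.3
tcp_pos: [0.4888, 0.0256, 0.0496]
tool_rot: [0.0, 1.0, 0.0, 0.0]
wrist_force: [-6.4, -1.3, 24.7]
width: 0.0347
grip_force: 62.2
```

Emit:
send_rows --plan '[{"fingers":0.62,"delta_pos":[0,0,-0.001],"twist":0},{"fingers":0.62,"delta_pos":[0,0,-0.001],"twist":0},{"fingers":0.62,"delta_pos":[0,0,-0.01],"twist":0},{"fingers":0.62,"delta_pos":[0,0,-0.04],"twist":0},{"fingers":0.62,"delta_pos":[0,0,-0.08],"twist":0}]'

```text
time: 43.8
tcp_pos: [0.4869, 0.0256, 0.1283]
tool_rot: [-0.0, 1.0, 0.001, -0.002]
wrist_force: [1.3, 0.0, -0.1]
width: 0.0529
grip_force: 0.0
```

Emit:
send_rows --plan '[{"fingers":0.62,"delta_pos":[0,0,-0.05],"twist":0},{"fingers":0.62,"delta_pos":[0,0,-0.09],"twist":0},{"fingers":0.62,"delta_pos":[0,-0.0,-0.13],"twist":0},{"fingers":0.62,"delta_pos":[0,0,-0.15],"twist":0},{"fingers":0.62,"delta_pos":[0,0,-0.15],"twist":0}]'

```text
time: 44.3
tcp_pos: [0.4902, 0.026, 0.2819]
tool_rot: [-0.0, 1.0, 0.0, 0.003]
wrist_force: [0.5, -0.4, -0.8]
width: 0.0529
grip_force: 0.0
```

```bash
python3 look.py 17 red:.105 yellow:.105 blue:.105; python3 look.py 18 red:.015 yellow:.015; python3 - <<'E'
from h import *
im=vision.capture("scene");w=cv2.imread("pics/w17.png")
cv2.imwrite("pics/c17.png",np.hstack([cv2.resize(im[140:300,80:330],(400,256)),w[:256,60:460]]))
E
```

```text
t 44.3 tcp [0.4902 0.026  0.2819] yaw 0.03 F [ 0.5 -0.4 -0.8] w 0.0529
red (196, 86, 28, 29) (array([572.8,  75.3], dtype=float32), np.float32(29.9), np.float32(29.4), np.float32(-90.0))
red (206, 82, 34, 41) (array([569.9,  60. ], dtype=float32), np.float32(42.8), np.float32(34.6), np.float32(-9.9))
yellow (293, 91, 28, 28) (array([567.6, -33. ], dtype=float32), np.float32(29.2), np.float32(29.0), np.float32(-57.0))
yellow (276, 86, 30, 40) (array([569.8, -10.8], dtype=float32), np.float32(42.6), np.float32(25.4), np.float32(-19.7))
blue (242, 163, 26, 26) (array([487.7,  25.6], dtype=float32), np.float32(30.2), np.float32(29.7), np.float32(0.0))
blue (236, 145, 37, 28) (array([507.9,  26.2], dtype=float32), np.float32(42.2), np.float32(31.6), np.float32(-90.0))
t 44.35 tcp [0.489  0.0257 0.2797] yaw 0.03 F [-0.8  0.3 -0.2] w 0.0529
red (195, 83, 28, 30) (array([578.6,  89.8], dtype=float32), np.float32(38.7), np.float32(37.8), np.float32(-1.8))
red (205, 80, 34, 42) (array([573.8,  69.8], dtype=float32), np.float32(54.8), np.float32(43.9), np.float32(-11.8))
yellow (293, 89, 29, 29) (array([571.3, -49.3], dtype=float32), np.float32(39.0), np.float32(37.1), np.float32(-44.4))
yellow (276, 84, 30, 36) (array([577.1, -19.9], dtype=float32), np.float32(53.9), np.float32(25.3), np.float32(-32.5))
```

View pics/c17.png

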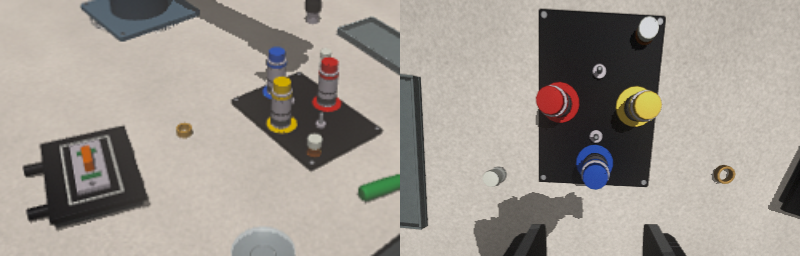

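```bash
python3 -c "
from bench import order
print(order.finish_job())"
```

```text
the job is handed in; nothing more can be done
None
```

The job is handed in at about 44 s of the 147 s: the plate lies flat and aligned inside the stage outline, and all three objectives stand upright, within about 2 mm of their disc centres by the last wrist-camera check; the judge's verdict was not shown.

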